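Clear the file out of the parts canister and put its cover on

TASK

Someone left a file standing in the round metal canister of finished parts. Pull the file out and stand it blade-down in the square tool caddy, then take the canister's cover from the sloping stand by its wooden grip and set it down by hand, not dropped, onto the canister's rim so that it sits fully home and level. Leave the canister standing upright on the bench and do not push the other tools about.

Things in the scene. Friction and masses are not known exactly. Their poses are not given: they have to be found in the camera images.
- canister: Loose round open canister, bare aluminium, 0.9 kg, outer diameter 108, height 100, wall 4 (mouth 100 across), inner floor 5 above the bench. Origin: centre of its underside; z up. A dark steel block 30 x 36 x 40 high is fixed on its floor on the +x side. The file leans over the rim on its -x side (towards the robot).
- canister_rim (a point): Centre of the canister's mouth, level with the top of the rim (100 above its underside).
- file: Hand file, 200 long, 0.11 kg: flat steel blade 118 long, 16 wide (file y), 5 thick (file x), brass ferrule, round wooden handle of diameter 25 from 126 to 200. Origin: centre of the blade's tip; z runs from tip to handle end. At the start the tip is on the canister's floor, the blade rests on the rim and the handle leans out about 30 degrees from vertical.
- file_grip (a point): Point on the file's axis in the wooden handle, 160 from the tip (40 from the handle end): a good place to grip, 25 wide.
- caddy: Square open bin of blue sheet steel fixed on the bench, 125 x 125 outside, 85 high, wall 4, inner floor about 4 above the bench. Origin: centre of its underside; sides along its x and y.
- stand: Grey stand fixed on the bench, about 125 x 140, with a plate sloping up towards its +x by 35 degrees and a low ledge along the lower edge; the cover rests on it. Origin: centre of its underside.
- cover: Loose round aluminium cover, 0.28 kg: disc of diameter 124, 5 thick; under it a round spigot of diameter 94, 10 deep, chamfered to 86 at the bottom, that drops into the canister's mouth with 3 play all round; on it a wooden grip. Origin: centre of the disc's underside (seated, it is at canister_rim); z along the axis, out through the grip. At the start z leans 35 degrees to the stand's -x.
- cover_grip (a point): Point in the cover's wooden grip on the cover's axis, 30 above the disc's underside. The grip is an upright block 16 thick (cover x), 70 long (cover y), its top 41 above the disc's underside; on the stand it runs level across the slope.
- caliper: Bystander: steel vernier caliper 150 long lying on the black ribbed mat (4 thick). Origin: middle of its beam's underside.
- vee_block: Bystander: dark steel V-block 60 x 45 x 40 on the ribbed mat. Origin: centre of its underside.
- hammer: Bystander: hammer lying at the far side of the bench. Origin: centre of its underside.
- oil_can: Bystander: grey plastic oil bottle, diameter 56, 130 high. Origin: centre of its underside.
- square: Bystander: steel try square lying flat, 100 stock, 150 blade. Origin: centre of the stock's underside.
- chisel: Bystander: cold chisel 155 long lying flat, 16 thick. Origin: on its underside, 60 from its struck end.
Things that resemble listed ones, but are neither listed nor needed, are in the scene too. What is shaped like the caddy but orange or yellow is not meant.

How it is judged:
By the outcome, as a careful person would: the job done as asked, in the order asked, and still so for the second after the job is handed in, with the robot touching nothing.
It also fails if it takes over 54 s, if anything falls off the work surface, if the arm or the gripper's body presses on something with over 40 N, if the wrist force passes 120 N, or if a joint passes its speed limit or range.

ROBOT

A 6-joint arm with a two-finger parallel gripper is mounted at the origin on the work surface. World frame = base frame: x ahead of the robot, y to its left, z up, the work surface at z = 0. Lengths are in m, angles in rad, forces in N, time in s.
With the tool pointing down it reaches from about 0.375 to 0.975 m from the base axis. Payload 3.8 kg.
Tool frame: the origin (TCP) lies midway between the tips of the shut fingers; the grasp point (between the pads) lies 19 mm behind it; z points along the fingers, y is the line along which they close (so a half turn about z gives the same grasp; the last joint's range is limited). The gripper opens to 85 mm and grips with 20 to 120 N. Pads are 22 mm wide; open, the fingers measure 114 mm over their backs; the gripper's body (76 mm by 85 mm) begins 54 mm behind the grasp point. The pads swing forward as they close: fully open they stand 13 mm farther back than shut.
Start: joints at [-1.182, 0.264, 1.604, -0, 1.274, -0.037], TCP at [0.279, -0.615, 0.231] pointing down, gripper open.
Joint ranges: [-2.63, 2.63], [-0.94, 2.18], [0.31, 2.57], [-1.31, 4.45], [0, 2.66], [-2.55, 2.55]. Speed limits (rad/s): [2.57, 2.57, 3.14, 3.14, 3.14, 3.14].

INTERFACE

Orientations are given as a rotation vector (axis times angle).
In Python, from workcell import * gives the robot as it stands. The module is installed in compiled form; this text tells all that it offers.
- The arm moves only by the tool apply_moves, never from a script. Its arguments are lists of equal length, an entry for each row: "fingers": the opening, from 0 (shut) to 1 (fully open); "travel": the shift along the tool's x, y, z normalised to -1 to 1, where 1 is 0.05 m, a list of three; "rotation": the turn, a rotation vector about the tool's x, y, z normalised to -1 to 1, where 1 is 6 degrees, a list of three. In form: {"fingers": [fingers, ...], "travel": [[dx, dy, dz], ...], "rotation": [[ax, ay, az], ...]}. A call has 1 to 12 rows; each row shifts and turns the commanded pose from where the row before left it, along the tool's axes as they then stand; what a row does not reach is not made up. A row lasts 1/10 s, in which the tool goes at most 50 mm and 8.59 degrees, less where a joint would pass 70% of its speed; a pose out of reach is approached as far as the arm can. A call with a number of a shift or a turn outside -1 to 1 is refused whole. A call with a gripper value outside its range is refused whole. The fingers move at their own pace and stop on an object; "newtons" is the grip in N (left out, the last holds). Time passes only in rows, so rows that do not move let the fingers close. It gives the time, the measured TCP pose, the force, the opening and the grip force at its end, in the units of the state.
- read_state(): the state, without advancing time (a new reading comes with each control period).
- read_camera(name): name is "scene" or "top"; returns a dict with "image" (420x560x3 uint8, red, green, blue), "fx", "fy", "cx", "cy" (pixels), "k1" (the pictures are not rectified: a ray, as slopes to the right and down, at radius r is drawn at 1 + k1 r^2 times it, then the intrinsics apply), "extrinsics" (4x4, takes a point from world to camera coordinates). Camera axes: x right, y down, z forward; pixel columns grow to the right and rows downward; lengths in m; the calibration is good to about 2 mm. A picture is of the moment at which its call begins. There is no depth.
- finish_job(): hands the job in; it is judged then, once.
Trained networks look in the newest picture that a camera, given by its name, has taken for a name from the list of things; names that differ only in an ending like _2 or _b are one class to them, and where a whole thing is asked for, a point or a joint stands for the part that bears it (a point fixed in the world has none). Each returns a list of dicts, best first, with "p" (0 to 1); they miss things now and then, are a little off and sometimes report something else, mostly with a low value. They report only what shows in the picture. A call takes as long as a camera call. They do not tell look-alikes from the thing itself.
- regions_of(camera, name): "mask" (420x560 bool, what is visible of it) and "bbox" ([left, top, width, height] in pixels, round what is visible of it).
- tip_of(camera, name): "location" ([column, row] in pixels: a listed point, or the origin of a listed thing).
The state is a dict: "time": time; "q": joint angles; "joint_vel": joint speeds; "joint_torque": joint torques, N m; "tool_pos": TCP position; "tcp_rot": TCP orientation; "wrist_force": force on the tool from outside, world axes, zero at the start; "torque": the same for the moment, N m; "width": opening from 0.0 (shut) to 1.0 (fully open); "grip_force": force on a finger pad.
Only numpy, scipy, OpenCV 4.12 (cv2) and the standard library are available. Lean on these libraries where they do the work, as an engineer would, in place of code of your own. Each camera call takes 0.05 s, during which the arm holds its last target. There are 200 camera calls.

## Working session

There is one attempt and no reset: what is moved stays moved. The work goes in short steps, Python scripts to look and compute and a tool call to move; the robot and the scene stay as the last step left them, time stands still between calls to the robot, and variables do not carry over. Pictures are saved under pics/ and viewed, at most 10 in all, crops included, and the job is handed in when it is done.

Besides the shell and the picture viewer there is one more tool, called after ">>>" as name(argument=value, ...) on one line, values as JSON. apply_moves: Moves the arm, as the interface text tells. Scaled input: -1 to 1 covers 0.05 m each way for a shift and 6 degrees each way for a turn. Its arguments: {"type":"object","properties":{"fingers":{"type":"array","items":{"type":"number"}},"travel":{"type":"array","items":{"type":"array","items":{"type":"number"}}},"rotation":{"type":"array","items":{"type":"array","items":{"type":"number"}}},"newtons":{"type":"number"}},"required":["fingers","travel","rotation"]}

```bash
mkdir -p pics
cat > h.py <<'E'
from workcell import *
import numpy as np, cv2
from scipy.spatial.transform import Rotation as R
def cam(n):
    c=read_camera(n); return c
def proj(c,P):
    P=np.atleast_2d(P); E=np.array(c["extrinsics"]); p=P@E[:3,:3].T+E[:3,3]; s=p[:,:2]/p[:,2:]
    s=s*(1+c["k1"]*(s**2).sum(1,keepdims=True))
    return s*[c["fx"],c["fy"]]+[c["cx"],c["cy"]]
def ray(c,uv):
    E=np.array(c["extrinsics"]); d=(np.array(uv,float)-[c["cx"],c["cy"]])/[c["fx"],c["fy"]]; s=d.copy()
    for _ in range(20): s=d/(1+c["k1"]*(s@s))
    o=-E[:3,:3].T@E[:3,3]; v=E[:3,:3].T@np.r_[s,1]; return o,v/np.linalg.norm(v)
def onz(c,uv,z):
    o,v=ray(c,uv); return o+v*(z-o[2])/v[2]
def tri(c1,u1,c2,u2):
    A=[];b=[]
    for c,u in((c1,u1),(c2,u2)):
        o,v=ray(c,u); M=np.eye(3)-np.outer(v,v); A.append(M); b.append(M@o)
    A0=np.vstack(A); x=np.linalg.lstsq(A0,np.hstack(b),rcond=None)[0]
    return x, np.linalg.norm(A0@x-np.hstack(b))
def save(im,f,s=1):
    cv2.imwrite(f,cv2.resize(im[...,::-1],None,fx=s,fy=s,interpolation=cv2.INTER_CUBIC))
E
python3 - <<'E'
from h import *
cs={n:cam(n) for n in("scene","top")}
for n in cs:
    save(cs[n]["image"],f"pics/{n}0.png",1.4)
    c=cs[n]; E=c["extrinsics"]; print(n,c["fx"],c["k1"],(-np.array(E)[:3,:3].T@np.array(E)[:3,3]).round(3))
for t in "canister canister_rim file file_grip caddy stand cover cover_grip oil_can vee_block".split():
    L={n:tip_of(n,t) for n in cs}
    for n in L: print(t,n,[(np.round(d["location"]).tolist(),round(d["p"],2)) for d in L[n][:4]])
    if L["scene"] and L["top"]: print("   tri",*[np.round(a,3) for a in tri(cs["scene"],L["scene"][0]["location"],cs["top"],L["top"][0]["location"])])
E
```

```text
scene 379.91915659435375 -0.020681626939878683 [ 1.428 -0.251  0.706]
top 496.5674090655274 -0.08587978558991125 [0.287 0.028 1.338]
canister scene [([369.0, 213.0], 0.93)]
canister top [([168.0, 232.0], 0.59)]
   tri [0.482 0.327 0.006] 0.002
canister_rim scene [([376.0, 189.0], 0.83)]
canister_rim top [([160.0, 225.0], 0.96), ([150.0, 253.0], 0.38)]
   tri [0.488 0.332 0.099] 0.005
file scene []
file top [([166.0, 229.0], 0.87)]
file_grip scene [([369.0, 168.0], 0.79)]
file_grip top [([152.0, 253.0], 0.61), ([165.0, 230.0], 0.27)]
   tri [0.413 0.34  0.14 ] 0.011
caddy scene [([160.0, 328.0], 0.85), ([162.0, 229.0], 0.8), ([273.0, 255.0], 0.77), ([354.0, 185.0], 0.71)]
caddy top [([140.0, 317.0], 0.77), ([303.0, 203.0], 0.66), ([410.0, 298.0], 0.62), ([419.0, 144.0], 0.59)]
   tri [ 0.435 -0.009 -0.046] 0.616
stand scene [([182.0, 266.0], 0.89)]
stand top [([395.0, 214.0], 0.74)]
   tri [ 0.551 -0.296 -0.   ] 0.003
cover scene [([176.0, 249.0], 0.72), ([346.0, 273.0], 0.17)]
cover top [([405.0, 216.0], 0.7)]
   tri [ 0.535 -0.306  0.053] 0.001
cover_grip scene [([173.0, 237.0], 0.65)]
cover_grip top [([403.0, 221.0], 0.65)]
   tri [ 0.517 -0.3    0.081] 0.009
oil_can scene [([239.0, 307.0], 0.69)]
oil_can top [([348.0, 149.0], 0.9)]
   tri [ 0.739 -0.169 -0.014] 0.006
vee_block scene [([234.0, 227.0], 0.65)]
vee_block top []
```

View pics/scene0.png

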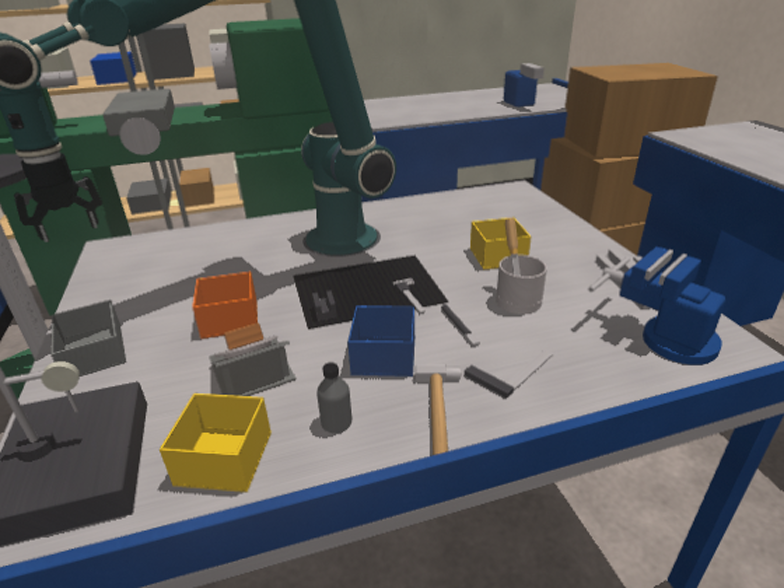

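View pics/top0.png

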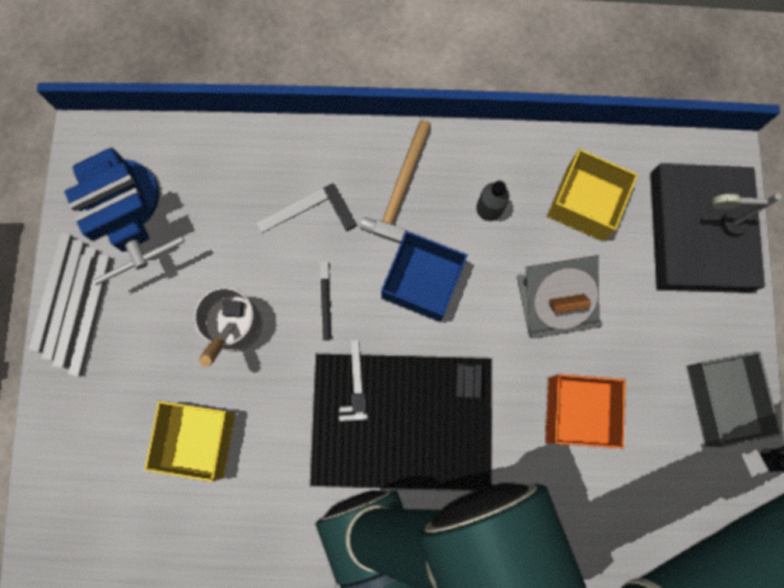

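Scene: canister with file at scene (372,200)/top (163,227) px. Bins: orange (161,217), yellow (155,315), yellow (357,172), grey (62,240), and blue at scene (273,243)/top (304,196). Only the blue one is square sheet steel in blue (the vise is not a bin), so it is the caddy. The cover lies on the grey stand at top (400,212). I'll fit the poses and confirm them in a crop.

```bash
cat >> h.py <<'E'
from scipy.optimize import minimize
def sil(c,P,S=2):
    h=cv2.convexHull((proj(c,P)*16+8).round().astype(np.int32).reshape(-1,1,2)); m=np.zeros((420,560),np.uint8)
    cv2.fillConvexPoly(m,h,255,cv2.LINE_AA,4); return m/255.
a=np.linspace(0,2*np.pi,48,endpoint=False)
def circ(r,z): return np.c_[r*np.cos(a),r*np.sin(a),0*a+z]
def fit(obs,pts,x0,st):
    # obs: list of (cam,mask,ignore); pts(x)->Nx3 ; minimise 1-IoU summed
    def f(x):
        e=0
        for c,m,ig in obs:
            s=sil(c,pts(x))*~ig; mm=m*~ig; e+=1-np.minimum(s,mm).sum()/np.maximum(s,mm).sum()
        return e
    n=len(x0); S=np.vstack([x0]+[np.array(x0)+np.eye(n)[i]*st[i] for i in range(n)])
    r=minimize(f,x0,method="Nelder-Mead",options=dict(initial_simplex=S,xatol=1e-4,fatol=1e-5,maxiter=400)); return r.x,r.fun
def frame(z,y):
    z=np.array(z,float)/np.linalg.norm(z); y=np.array(y,float); y=y-z*(y@z); y/=np.linalg.norm(y); return np.c_[np.cross(y,z),y,z]
def pick(n,t,uv):
    L=[d for d in regions_of(n,t)]
    if not L: return None
    g=lambda d:np.hypot(*(np.array(d["bbox"][:2])+np.array(d["bbox"][2:])/2-uv))
    return min(L,key=g)["mask"]
E
cat > m.py <<'E'
from h import *
cs={n:cam(n) for n in("scene","top")}
I={n:cs[n]["image"] for n in cs}
Z=np.zeros((420,560),bool)
mk={}
for t,us,ut in(("canister",(372,203),(163,227)),("file",(366,172),(155,245)),("caddy",(273,243),(304,196)),("cover",(174,240),(404,212))):
    for n,u in(("scene",us),("top",ut)):
        mk[t,n]=pick(n,t,u); 
        if mk[t,n] is not None: print(t,n,mk[t,n].sum(),cv2.boundingRect(mk[t,n].astype(np.uint8)))
k=np.ones((3,3),np.uint8)
ig={n:(cv2.dilate(mk["file",n].astype(np.uint8),k)>0) if mk["file",n] is not None else Z for n in cs}
ob=lambda t,g=lambda n:Z:[(cs[n],mk[t,n],g(n)) for n in cs if mk[t,n] is not None]
xc,e=fit(ob("canister",lambda n:ig[n]),lambda x:np.r_[circ(.054,0),circ(.054,.1)]+[x[0],x[1],0],[.485,.328],[.01,.01]); print("canister",xc.round(4),e)
def cad(x):
    h=.0625; q=np.array([[i*h,j*h,z] for i in(-1,1) for j in(-1,1) for z in(0,.085)]); return R.from_euler("z",x[2]).apply(q)+[x[0],x[1],0]
p=onz(cs["top"],(304,196),.04)
xb,e=fit(ob("caddy"),cad,[p[0],p[1],-.3],[.01,.01,.15]); print("caddy",xb.round(4),e)
# handle: brown pixels
hs={}
for n,b in(("scene",(345,140,40,60)),("top",(130,220,50,50))):
    im=cv2.cvtColor(I[n],cv2.COLOR_RGB2HSV); m=(im[...,0]>4)&(im[...,0]<24)&(im[...,1]>90)&(im[...,2]>50)
    w=Z.copy(); w[b[1]:b[1]+b[3],b[0]:b[0]+b[2]]=1; hs[n]=m&w; print("brown",n,hs[n].sum(),cv2.boundingRect(hs[n].astype(np.uint8)))
def hand(x):
    d=np.array([x[2],x[3],1.]); d/=np.linalg.norm(d); F=frame(d,[0,1,0]); tip=np.array([x[0],x[1],.160])
    return np.r_[circ(.0125,-.034),circ(.0125,.04)]@F.T+[x[0],x[1],x[4]]
xh,e=fit([(cs[n],hs[n],Z) for n in cs],hand,[.43,.34,-.5,.1,.145],[.01,.01,.1,.1,.01]); d=np.r_[xh[2:4],1]; d/=np.linalg.norm(d)
print("grip pt",xh[[0,1,4]].round(4),"dir",d.round(3),"lean",np.degrees(np.arccos(d[2])),"tip",(xh[[0,1,4]]-.16*d).round(4),e)
# cover grip block (brown)
gs={}
for n,b in(("scene",(150,225,50,30)),("top",(385,200,45,35))):
    im=cv2.cvtColor(I[n],cv2.COLOR_RGB2HSV); m=(im[...,0]>2)&(im[...,0]<24)&(im[...,1]>90)&(im[...,2]>50)
    w=Z.copy(); w[b[1]:b[1]+b[3],b[0]:b[0]+b[2]]=1; gs[n]=m&w; print("brown",n,gs[n].sum(),cv2.boundingRect(gs[n].astype(np.uint8)))
s35,c35=np.sin(np.radians(35)),np.cos(np.radians(35))
def covF(psi): return R.from_euler("z",psi).as_matrix()@np.c_[[c35,0,s35],[0,1,0],[-s35,0,c35]]
def blk(x): 
    q=np.array([[i*.008,j*.035,z] for i in(-1,1) for j in(-1,1) for z in(.008,.041)]); return q@covF(x[3]).T+x[:3]
def disc(x): return np.r_[circ(.062,0),circ(.062,.005)]@covF(x[3]).T+x[:3]
best=None
for psi in(-.3,0,.3):
    T=cs["top"]; mt=mk["cover","top"]
    def f(x):
        e=0
        for c,m,pt in((cs["top"],gs["top"],blk),(cs["scene"],gs["scene"],blk))+(((T,mt,lambda x:np.r_[disc(x),blk(x)]),) if mt is not None else ()):
            s=sil(c,pt(x)); e+=1-np.minimum(s,m).sum()/np.maximum(s,m).sum()
        return e
    x0=np.array([.535,-.303,.053,psi]); S=np.vstack([x0]+[x0+np.eye(4)[i]*[.008,.008,.008,.15][i] for i in range(4)])
    r=minimize(f,x0,method="Nelder-Mead",options=dict(initial_simplex=S,maxiter=400))
    if best is None or r.fun<best.fun: best=r
xv=best.x; print("cover",xv.round(4),best.fun,"grip",(xv[:3]+covF(xv[3])@[0,0,.03]).round(4))
out=[]
for n in cs:
    im=I[n].copy(); im=cv2.resize(im,None,fx=4,fy=4,interpolation=cv2.INTER_CUBIC)
    for P,col in((np.r_[circ(.054,0),circ(.054,.1)]+[*xc,0],(255,0,0)),(circ(.05,.1)+[*xc,0],(255,255,0)),(cad(xb),(0,255,0)),(hand(xh),(0,255,255)),(blk(xv),(0,255,255)),(disc(xv),(255,0,255))):
        cv2.polylines(im,[((cv2.convexHull(proj(cs[n],P).astype(np.float32))+.5)*4).astype(np.int32)],True,col,1)
    for (u,v) in ([(335,140),(235,205),(140,215)] if n=="scene" else [(120,190),(260,155),(362,175)]):
        out.append(im[v*4:v*4+300,u*4:u*4+260])
save(np.vstack([np.hstack(out[:3]),np.hstack(out[3:])]),"pics/fit.png",1)
np.savez("fit.npz",xc=xc,xb=xb,xh=xh,xv=xv)
E
python3 m.py
```

```text
canister scene 1213 (354, 182, 36, 42)
canister top 1529 (138, 206, 49, 45)
file scene 231 (361, 157, 10, 39)
file top 235 (143, 231, 25, 30)
caddy scene 2293 (248, 217, 49, 52)
caddy top 2532 (272, 165, 62, 65)
cover scene 522 (160, 231, 35, 24)
cover top 1509 (382, 192, 45, 42)
canister [0.4837 0.3297] 0.19122030947539692
caddy [ 0.5787 -0.0334 -0.3638] 0.14305906125458145
brown scene 925 (345, 155, 34, 38)
brown top 167 (143, 242, 16, 19)
grip pt [0.4174 0.3371 0.1409] dir [-0.359 -0.072  0.931] lean 21.458843673660727 tip [ 0.4748  0.3486 -0.0081] 1.0385269839597375
brown scene 707 (150, 225, 38, 25)
brown top 275 (393, 210, 29, 14)
cover [ 0.5435 -0.3009  0.0659  0.2186] 0.8916304395977435 grip [ 0.5267 -0.3046  0.0905]
```

View pics/fit.png

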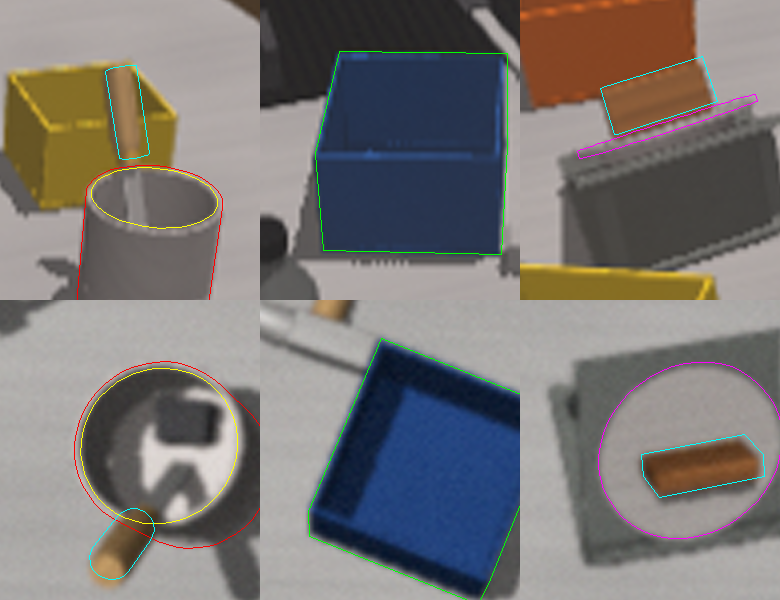

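```bash
cat > m2.py <<'E'
from h import *
import re
cs={n:cam(n) for n in("scene","top")}; I={n:cs[n]["image"] for n in cs}; Z=np.zeros((420,560),bool)
f=np.load("fit.npz"); xc,xb,xh,xv=f["xc"],f["xb"],f["xh"],f["xv"]
src=open("m.py").read()
exec(src[src.index("s35,c35"):src.index("best=None")])
H={n:cv2.cvtColor(I[n],cv2.COLOR_RGB2HSV) for n in cs}
print("samples hs: handle",H["scene"][168,365],"yellow",H["scene"][178,355],"grip",H["scene"][239,174],"orange",H["scene"][225,165],"handle top",H["top"][248,153],H["top"][255,147],"griptop",H["top"][217,405])
rg=lambda n,b:cv2.rectangle(np.zeros((420,560),np.uint8),b[:2],(b[0]+b[2],b[1]+b[3]),1,-1)>0
br=lambda n,b,lo,hi,s0,s1:(H[n][...,0]>=lo)&(H[n][...,0]<=hi)&(H[n][...,1]>=s0)&(H[n][...,1]<=s1)&rg(n,b)
ms=pick("scene","file",(366,172)); mt=pick("top","file",(155,245))
hs=ms.copy(); hs[181:]=0
ht=mt&rg("top",(135,236,27,30)); 
from itertools import product
def hand(x):  # tip x,y ; lean, azimuth
    d=np.array([-np.sin(x[2])*np.cos(x[3]),-np.sin(x[2])*np.sin(x[3]),np.cos(x[2])]); F=frame(d,[0,1,0])
    t=np.array([x[0],x[1],.005+.0025*np.sin(x[2])])
    return np.r_[circ(.0125,.126),circ(.0125,.2)]@F.T+t, t, d
tp=br("top",(135,236,30,30),2,24,60,255)
print("px",hs.sum(),ht.sum(),tp.sum())
xh,e=fit([(cs["scene"],hs,Z),(cs["top"],tp,Z)],lambda x:hand(x)[0],[.50,.335,.52,0.],[.01,.01,.08,.15])
_,t,d=hand(xh); g=t+.16*d; print("file tip",t.round(4),"dir",d.round(3),"lean/az",np.degrees(xh[2:]).round(1),"grip",g.round(4),"e",e)
rt=t+d*(.1-t[2])/d[2]; print("axis at rim height, rel canister",(rt[:2]-xc).round(4))
cm=pick("scene","cover",(174,240)); cg=cm&(H["scene"][...,1]>70)
gt=br("top",(385,200,45,35),2,24,70,255); ct=pick("top","cover",(404,212))
print("px",cg.sum(),gt.sum(),cv2.boundingRect(cg.astype(np.uint8)))
def ff(x):
    e=0
    for c,m,p in((cs["top"],gt,blk(x)),(cs["scene"],cg,blk(x)),(cs["top"],ct|gt,np.r_[disc(x),blk(x)]),(cs["scene"],cm,np.r_[disc(x)])):
        s=sil(c,p)
        if c is cs["scene"] and m is cm: continue
        e+=1-np.minimum(s,m).sum()/np.maximum(s,m).sum()
    return e
x0=np.array([.538,-.304,.058,.15]);S=np.vstack([x0]+[x0+np.eye(4)[i]*[.006,.006,.006,.1][i] for i in range(4)])
r=minimize(ff,x0,method="Nelder-Mead",options=dict(initial_simplex=S,maxiter=500)); xv=r.x
print("cover",xv.round(4),r.fun,"grip",(xv[:3]+covF(xv[3])@[0,0,.03]).round(4))
out=[]
for n in cs:
    im=cv2.resize(I[n],None,fx=6,fy=6,interpolation=cv2.INTER_CUBIC)
    for P,col in((hand(xh)[0],(0,255,255)),(np.array([t,g]),(255,0,0)),(blk(xv),(0,255,255)),(disc(xv),(255,0,255))):
        cv2.polylines(im,[((cv2.convexHull(proj(cs[n],P).astype(np.float32))+.5)*6).astype(np.int32)],True,col,1)
    for (u,v) in ([(335,147),(145,215)] if n=="scene" else [(125,215),(372,185)]): out.append(im[v*6:v*6+300,u*6:u*6+390])
save(np.vstack([np.hstack(out[:2]),np.hstack(out[2:])]),"pics/fit2.png",1)
np.savez("fit2.npz",xc=xc,xb=xb,t=t,d=d,xv=xv)
E
python3 m2.py
```

```text
samples hs: handle [ 16 119 156] yellow [ 22 181 134] grip [ 13 150 139] orange [ 10 188 133] handle top [ 16 122  92] [ 17 121 187] griptop [ 12 163 130]
px 176 246 194
file tip [0.5004 0.3357 0.0063] dir [-0.519 -0.012  0.855] lean/az [31.3  1.4] grip [0.4174 0.3337 0.1431] e 0.5676352680415451
axis at rim height, rel canister [-0.0402  0.0046]
px 319 295 (160, 231, 28, 19)
cover [ 0.5435 -0.3016  0.0631  0.1639] 0.4410700273743551 grip [ 0.5266 -0.3044  0.0877]
```

View pics/fit2.png

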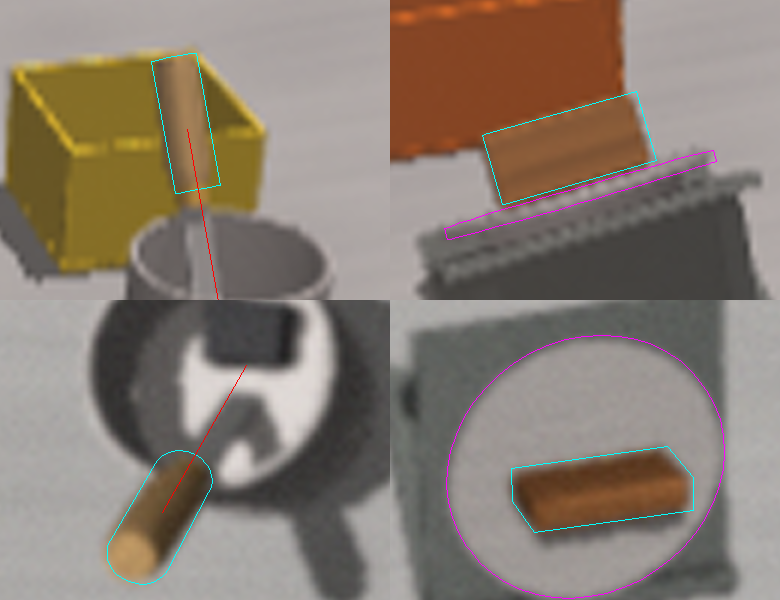

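The blue bin is confirmed as the caddy by a tight outline fit, as are the canister, file handle and cover grip. Next I plan the file grasp.

```bash
cat >> h.py <<'E'
def plan(p1,z,y,n=None,start=None):
    s=read_state(); p0,R0=(np.array(s["tool_pos"]),R.from_rotvec(s["tcp_rot"])) if start is None else start
    M=frame(z,y); cand=[R.from_matrix(M),R.from_matrix(np.c_[-M[:,0],-M[:,1],M[:,2]])]
    R1=min(cand,key=lambda r:(R0.inv()*r).magnitude()) if n is None or n>0 else cand[1]
    rv=(R0.inv()*R1).as_rotvec(); D=np.array(p1)-p0
    n=abs(n) if n else int(np.ceil(max(np.linalg.norm(D)/.048,np.degrees(np.linalg.norm(rv))/5.8)))
    print("from",p0.round(4),"rows",n,"rot/row",(np.degrees(rv)/6/n).round(3).tolist()," total deg",np.degrees(rv).round(1))
    T=[((R0*R.from_rotvec(rv*i/n)).inv().apply(D/n)/.05).round(2).tolist() for i in range(n)]
    print(T if np.linalg.norm(rv)>.02 else T[0]); return np.array(p1),R1
E
python3 - <<'E'
from h import *
s=read_state(); print(s); print(R.from_rotvec(s["tcp_rot"]).as_matrix().round(3))
f=np.load("fit2.npz"); t,d=f["t"],f["d"]
g=t+.163*d; tcp=g-.019*d
print(tcp, tcp+.1*d)
pre=tcp+.1*d
a=plan([.33,-.4,.33],-d,[0,1,0])
a=plan(pre,-d,[0,1,0],start=a); plan(tcp,-d,[0,1,0],start=a)
E
```

```text
{'time': 1.9, 'q': array([-1.18186645e+00,  2.63871748e-01,  1.60401420e+00, -2.63763563e-05,
        1.27370534e+00, -3.68878765e-02]), 'joint_vel': array([ 0.00097881, -0.00080574,  0.00077265, -0.00169874, -0.00215037,
       -0.00067911]), 'joint_torque': array([ 6.73034028e-04, -5.15042210e+01, -3.67711079e+01, -4.62483104e-05,
        8.92869848e-04, -9.30740327e-06]), 'tool_pos': array([ 0.27881175, -0.61471131,  0.2312911 ]), 'tcp_rot': array([ 3.07064853e+00,  6.63841690e-01, -3.86293482e-05]), 'wrist_force': array([-0.63802112,  0.39329252,  0.40974525]), 'torque': array([ 0.00414401, -0.04716192, -0.00972802]), 'grip_force': 0.0, 'width': 0.9993459248912915}
[[ 0.911  0.413 -0.   ]
 [ 0.413 -0.911 -0.   ]
 [-0.     0.    -1.   ]]
[0.42568775 0.33387768 0.1293809 ] [0.37379792 0.33263052 0.2148554 ]
from [ 0.2788 -0.6147  0.2313] rows 7 rot/row [-0.142, 0.736, 0.562]  total deg [-6.  30.9 23.6]
[[0.39, -0.5, -0.28], [0.38, -0.52, -0.26], [0.37, -0.53, -0.24], [0.35, -0.55, -0.22], [0.33, -0.57, -0.2], [0.32, -0.59, -0.19], [0.29, -0.6, -0.17]]
from [ 0.33 -0.4   0.33] rows 16 rot/row [0.0, 0.0, 0.0]  total deg [0. 0. 0.]
[-0.03, -0.91, 0.16]
from [0.3738 0.3326 0.2149] rows 3 rot/row [0.0, 0.0, 0.0]  total deg [0. 0. 0.]
[-0.0, -0.0, 0.67]
```

```bash
sed -i 's/else cand\[1\]/else cand[0]/' h.py
python3 - <<'E'
from h import *
f=np.load("fit2.npz"); t,d=f["t"],f["d"]
g=t+.163*d; tcp=g-.019*d; pre=tcp+.1*d
y=lambda a:[np.sin(np.radians(a)),-np.cos(np.radians(a)),0]
a=plan([.46,-.20,.32],[0,0,-1],y(93),-12)
a=plan([.48,.2,.32],[0,0,-1],y(160),-12,start=a)
a=plan(pre,-d,[0,1,0],-7,start=a)
E
```

```text
from [ 0.2788 -0.6147  0.2313] rows 12 rot/row [-0.0, 0.0, -0.953]  total deg [ -0.    0.  -68.6]
[[0.56, -0.5, -0.15], [0.61, -0.45, -0.15], [0.65, -0.38, -0.15], [0.68, -0.32, -0.15], [0.71, -0.25, -0.15], [0.73, -0.18, -0.15], [0.75, -0.1, -0.15], [0.75, -0.03, -0.15], [0.75, 0.05, -0.15], [0.74, 0.12, -0.15], [0.73, 0.2, -0.15], [0.7, 0.27, -0.15]]
from [ 0.46 -0.2   0.32] rows 12 rot/row [0.0, 0.0, -0.931]  total deg [  0.   0. -67.]
[[0.66, 0.07, 0.0], [0.65, 0.13, 0.0], [0.64, 0.2, 0.0], [0.62, 0.26, 0.0], [0.59, 0.32, 0.0], [0.55, 0.37, 0.0], [0.52, 0.42, 0.0], [0.47, 0.47, 0.0], [0.42, 0.52, 0.0], [0.37, 0.55, 0.0], [0.32, 0.59, 0.0], [0.26, 0.62, 0.0]]
from [0.48 0.2  0.32] rows 7 rot/row [-0.146, -0.734, -0.469]  total deg [ -6.1 -30.8 -19.7]
[[0.41, 0.25, 0.3], [0.42, 0.27, 0.27], [0.43, 0.29, 0.24], [0.43, 0.3, 0.21], [0.43, 0.32, 0.19], [0.43, 0.34, 0.16], [0.42, 0.36, 0.13]]
```

>>> apply_moves(fingers=[1,1,1,1,1,1,1,1,1,1,1,1], travel=[[0.56,-0.5,-0.15],[0.61,-0.45,-0.15],[0.65,-0.38,-0.15],[0.68,-0.32,-0.15],[0.71,-0.25,-0.15],[0.73,-0.18,-0.15],[0.75,-0.1,-0.15],[0.75,-0.03,-0.15],[0.75,0.05,-0.15],[0.74,0.12,-0.15],[0.73,0.2,-0.15],[0.7,0.27,-0.15]], rotation=[[0,0,-0.95],[0,0,-0.95],[0,0,-0.95],[0,0,-0.95],[0,0,-0.95],[0,0,-0.95],[0,0,-0.95],[0,0,-0.95],[0,0,-0.95],[0,0,-0.95],[0,0,-0.95],[0,0,-0.95]])

```text
time: 3.1
tool_pos: [0.4603, -0.1995, 0.3219]
tcp_rot: [2.162, 2.279, 0.0]
wrist_force: [0.4, 0.0, -0.0]
width: 1.001
grip_force: 0.0
```

>>> apply_moves(fingers=[1,1,1,1,1,1,1,1,1,1,1,1], travel=[[0.66,0.07,0],[0.65,0.13,0],[0.64,0.2,0],[0.62,0.26,0],[0.59,0.32,0],[0.55,0.37,0],[0.52,0.42,0],[0.47,0.47,0],[0.42,0.52,0],[0.37,0.55,0],[0.32,0.59,0],[0.26,0.62,0]], rotation=[[0,0,-0.93],[0,0,-0.93],[0,0,-0.93],[0,0,-0.93],[0,0,-0.93],[0,0,-0.93],[0,0,-0.93],[0,0,-0.93],[0,0,-0.93],[0,0,-0.93],[0,0,-0.93],[0,0,-0.93]])

```text
time: 4.3
tool_pos: [0.4818, 0.2004, 0.3215]
tcp_rot: [0.546, 3.093, 0.0]
wrist_force: [1.2, -0.2, 0.9]
width: 1.0
grip_force: 0.0
```

Run:
```python
from h import *
f=np.load("fit2.npz"); t,d=f["t"],f["d"]
print(read_state()["q"].round(2))
g=t+.163*d; tcp=g-.019*d; pre=tcp+.1*d
a=plan(pre,-d,[0,1,0],-8)
```

```text
[ 0.35 -0.07  1.81 -0.    1.41 -0.88]
from [0.4818 0.2004 0.3215] rows 8 rot/row [-0.128, -0.641, -0.41]  total deg [ -6.1 -30.8 -19.7]
[[0.37, 0.22, 0.27], [0.37, 0.23, 0.24], [0.38, 0.24, 0.22], [0.38, 0.26, 0.2], [0.38, 0.27, 0.18], [0.38, 0.29, 0.16], [0.38, 0.3, 0.13], [0.38, 0.31, 0.11]]
```

>>> apply_moves(fingers=[1,1,1,1,1,1,1,1,1], travel=[[0.37,0.22,0.27],[0.37,0.23,0.24],[0.38,0.24,0.22],[0.38,0.26,0.2],[0.38,0.27,0.18],[0.38,0.29,0.16],[0.38,0.3,0.13],[0.38,0.31,0.11],[0,0,0]], rotation=[[-0.13,-0.64,-0.41],[-0.13,-0.64,-0.41],[-0.13,-0.64,-0.41],[-0.13,-0.64,-0.41],[-0.13,-0.64,-0.41],[-0.13,-0.64,-0.41],[-0.13,-0.64,-0.41],[-0.13,-0.64,-0.41],[0,0,0]])

```text
time: 5.2
tool_pos: [0.371, 0.3314, 0.2113]
tcp_rot: [-0.007, 2.6, 0.014]
wrist_force: [0.7, -0.2, -0.8]
width: 1.001
grip_force: 0.0
```

Run:
```python
from h import *
f=np.load("fit2.npz"); t,d=f["t"],f["d"]
print(read_state()["q"].round(2))
g=t+.163*d; tcp=g-.019*d
a=plan(tcp,-d,[0,1,0],-4)
c=cam("top"); save(c["image"][180:300,80:240],"pics/pre.png",4)
```

```text
[ 0.98 -0.27  2.27 -0.57  0.89 -0.29]
from [0.371  0.3314 0.2113] rows 4 rot/row [-0.003, -0.011, 0.006]  total deg [-0.1 -0.3  0.1]
[-0.02, 0.01, 0.49]
```

View pics/pre.png

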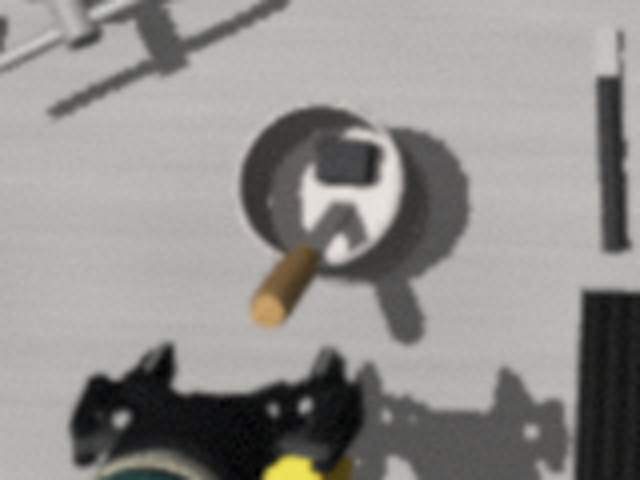

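The top picture shows the open gripper at about (235,400) in the crop, lined up behind the handle end at (270,310), with nothing in between. I advance and close.

>>> apply_moves(fingers=[1,1,1,1,1,0,0,0,0,0,0], travel=[[-0.02,0.01,0.49],[-0.02,0.01,0.49],[-0.02,0.01,0.49],[-0.02,0.01,0.49],[0,0,0],[0,0,0],[0,0,0],[0,0,0],[0,0,0],[0,0,0],[0,0,0]], rotation=[[0,0,0],[0,0,0],[0,0,0],[0,0,0],[0,0,0],[0,0,0],[0,0,0],[0,0,0],[0,0,0],[0,0,0],[0,0,0]], newtons=50)

```text
time: 6.35
tool_pos: [0.4293, 0.3357, 0.1345]
tcp_rot: [0.001, 2.596, 0.02]
wrist_force: [-1.3, 0.4, 2.5]
width: 0.283
grip_force: 48.9
```

Run:
```python
from h import *
f=np.load("fit2.npz"); t,d=f["t"],f["d"]
s=read_state(); p=np.array(s["tool_pos"]); z=R.from_rotvec(s["tcp_rot"]).as_matrix()[:,2]
a=plan(p+[0,0,.05],z,[0,1,0],-3)
```

```text
from [0.4293 0.3357 0.1345] rows 3 rot/row [-0.0, -0.0, -0.014]  total deg [-0.  -0.  -0.3]
[-0.17, 0.0, -0.28]
```

>>> apply_moves(fingers=[0,0,0,0,0,0,0,0,0,0], travel=[[-0.17,0,-0.28],[-0.17,0,-0.28],[-0.17,0,-0.28],[-0.17,0,-0.28],[-0.17,0,-0.28],[-0.17,0,-0.28],[-0.17,0,-0.28],[-0.17,0,-0.28],[-0.17,0,-0.28],[0,0,0]], rotation=[[0,0,0],[0,0,0],[0,0,0],[0,0,0],[0,0,0],[0,0,0],[0,0,0],[0,0,0],[0,0,0],[0,0,0]])

```text
time: 7.35
tool_pos: [0.4305, 0.3342, 0.2848]
tcp_rot: [0.003, 2.593, 0.023]
wrist_force: [-0.5, 1.0, -1.3]
width: 0.277
grip_force: 49.2
```

Run:
```python
from h import *
s=read_state(); print(s["width"],s["grip_force"],s["q"].round(2))
cs={n:cam(n) for n in("scene","top")}
A=cs["scene"]["image"][90:240,290:440]; B=cs["top"]["image"][150:300,90:240]
save(np.hstack([A,B]),"pics/lift.png",2.6)
```

```text
0.2766271254674169 49.20489281415939 [ 0.86 -0.26  2.12 -0.49  0.95 -0.48]
```

View pics/lift.png

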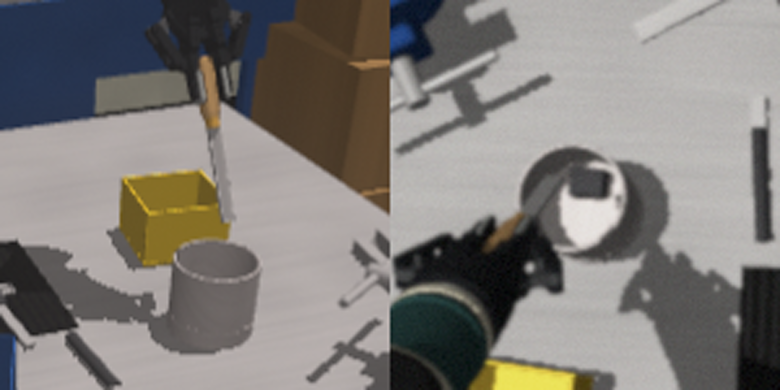

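The file is out and held along the tool axis, with its tip clear of the canister in both views; the canister still stands upright. Next, over to the caddy.

Run:
```python
from h import *
f=np.load("fit2.npz"); xb=f["xb"]; ps=xb[2]
ux=np.array([np.cos(ps),np.sin(ps),0]); uy=np.array([-np.sin(ps),np.cos(ps),0]); th=np.radians(19)
d=-np.sin(th)*ux+np.array([0,0,np.cos(th)])
T=np.array([*xb[:2],0])-.025*ux
a=plan(T+[0,0,.130]+.1465*d,-d,uy,-11)
b=plan(T+[0,0,.009]+.1465*d,-d,uy,-7,start=a)
```

```text
from [0.4293 0.333  0.2812] rows 11 rot/row [0.145, 0.181, 0.283]  total deg [ 9.6 11.9 18.7]
[[-0.12, -0.62, 0.09], [-0.14, -0.61, 0.1], [-0.16, -0.61, 0.1], [-0.18, -0.6, 0.11], [-0.2, -0.59, 0.11], [-0.22, -0.59, 0.12], [-0.24, -0.58, 0.12], [-0.26, -0.57, 0.13], [-0.28, -0.56, 0.13], [-0.29, -0.55, 0.13], [-0.31, -0.54, 0.14]]
from [ 0.5108 -0.0075  0.2685] rows 7 rot/row [0.0, 0.0, 0.0]  total deg [0. 0. 0.]
[0.11, 0.0, 0.33]
```

>>> apply_moves(fingers=[0,0,0,0,0,0,0,0,0,0,0,0], travel=[[-0.12,-0.62,0.09],[-0.14,-0.61,0.1],[-0.16,-0.61,0.1],[-0.18,-0.6,0.11],[-0.2,-0.59,0.11],[-0.22,-0.59,0.12],[-0.24,-0.58,0.12],[-0.26,-0.57,0.13],[-0.28,-0.56,0.13],[-0.29,-0.55,0.13],[-0.31,-0.54,0.14],[0,0,0]], rotation=[[0.15,0.18,0.28],[0.15,0.18,0.28],[0.14,0.18,0.28],[0.15,0.18,0.28],[0.14,0.18,0.28],[0.15,0.18,0.28],[0.14,0.18,0.28],[0.15,0.18,0.28],[0.14,0.18,0.28],[0.15,0.18,0.28],[0.14,0.18,0.28],[0,0,0]])

```text
time: 8.65
tool_pos: [0.5119, -0.0108, 0.2676]
tcp_rot: [0.51, 2.769, -0.091]
wrist_force: [-0.3, 0.4, -0.6]
width: 0.285
grip_force: 49.5
```

Run:
```python
from h import *
f=np.load("fit2.npz"); xb=f["xb"]; ps=xb[2]
ux=np.array([np.cos(ps),np.sin(ps),0]); uy=np.array([-np.sin(ps),np.cos(ps),0]); th=np.radians(19)
d=-np.sin(th)*ux+np.array([0,0,np.cos(th)])
T=np.array([*xb[:2],0])-.025*ux
b=plan(T+[0,0,.009]+.1465*d,-d,uy,-7)
cs={n:cam(n) for n in("scene","top")}
s=read_state(); p=np.array(s["tool_pos"]); z=R.from_rotvec(s["tcp_rot"]).as_matrix()[:,2]; tip=p+.1465*z; print("tip",tip,"foot",T)
im={n:cs[n]["image"].copy() for n in cs}
for n in cs: cv2.circle(im[n],tuple(int(round(v)) for v in proj(cs[n],tip)[0]),2,(255,0,0),-1)
save(np.hstack([im["scene"][130:290,200:350],im["top"][130:290,230:380]]),"pics/over.png",2.6)
```

```text
from [ 0.5119 -0.0108  0.2676] rows 7 rot/row [-0.006, -0.002, 0.001]  total deg [-0.3 -0.1  0. ]
[0.12, 0.01, 0.32]
tip [ 0.55542267 -0.02547008  0.12898537] foot [ 0.55535947 -0.02449352  0.        ]
```

View pics/over.png

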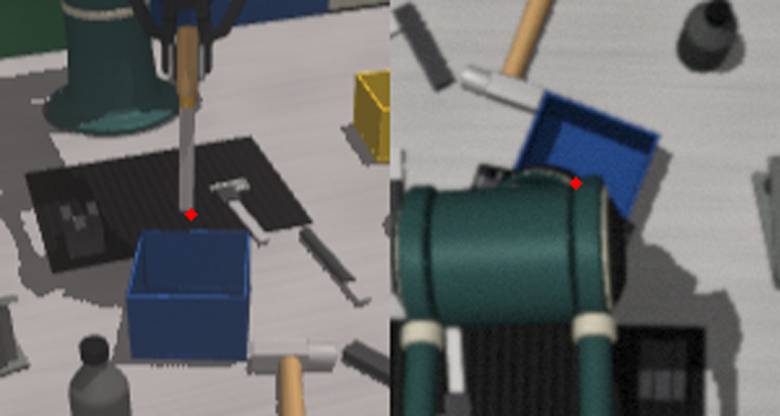

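The tip at scene-crop (186,210) matches the predicted point (190,214) and is above the caddy opening. Lowering.

>>> apply_moves(fingers=[0,0,0,0,0,0,0,0,0,0], travel=[[0.12,0,0.32],[0.12,0,0.32],[0.12,0,0.32],[0.12,0,0.32],[0.12,0,0.32],[0.12,0,0.32],[0.12,0,0.32],[0,0,0],[0.02,0,0.04],[0,0,0]], rotation=[[0,0,0],[0,0,0],[0,0,0],[0,0,0],[0,0,0],[0,0,0],[0,0,0],[0,0,0],[0,0,0],[0,0,0]])

```text
time: 9.75
tool_pos: [0.51, -0.0056, 0.1484]
tcp_rot: [0.5, 2.765, -0.086]
wrist_force: [5.2, -2.0, -0.7]
width: 0.278
grip_force: 49.6
```

>>> apply_moves(fingers=[0,0,0,0], travel=[[-0.05,0,0.03],[-0.01,0,0.03],[0,0,0.02],[0,0,0]], rotation=[[0,0,0],[0,0,0],[0,0,0],[0,0,0]])

```text
time: 10.15
tool_pos: [0.5122, -0.0081, 0.1442]
tcp_rot: [0.504, 2.769, -0.088]
wrist_force: [2.3, 0.8, 0.8]
width: 0.279
grip_force: 49.8
```

>>> apply_moves(fingers=[0.6,0.6,0.6,0.6,1,1,1,1,1,1,1,1], travel=[[0,0,0],[0,0,0],[0,0,0],[0,0,0],[0,0,-0.3],[0,0,-0.5],[0,0,-0.5],[0,0,-0.6],[0,0,-0.6],[0,0,-0.6],[0,0,0],[0,0,0]], rotation=[[0,0,0],[0,0,0],[0,0,0],[0,0,0],[0,0,0],[0,0,0],[0,0,0],[0,0,0],[0,0,0],[0,0,0],[0,0,0],[0,0,0]])

```text
time: 11.35
tool_pos: [0.4654, 0.0101, 0.2918]
tcp_rot: [0.503, 2.766, -0.087]
wrist_force: [0.8, -0.2, -0.3]
width: 1.004
grip_force: 0.0
```

Run:
```python
from h import *
src=open("m.py").read(); exec(src[src.index("s35,c35"):src.index("def blk")])
xv=np.load("fit2.npz")["xv"]; F=covF(xv[3]); g=xv[:3]+F@[0,0,.031]; tcp=g-F[:,2]*.019; pre=tcp+F[:,2]*.09
s=read_state(); print(s["q"].round(2))
up=np.array(s["tool_pos"])+[0,0,.02]
a=plan(pre+[0,0,.03],-F[:,2],F[:,0],-16)
b=plan(tcp,-F[:,2],F[:,0],-6,start=(pre,a[1]))
cs={n:cam(n) for n in("scene","top")}
save(np.hstack([cs["scene"]["image"][130:290,190:340],cs["top"]["image"][130:290,280:430]]),"pics/rel.png",2.6)
```

```text
[ 0.07 -0.39  2.15 -0.16  1.09 -1.09]
from [0.4654 0.0101 0.2918] rows 16 rot/row [-0.225, -0.013, 0.648]  total deg [-21.6  -1.3  62.2]
[[-0.11, -0.37, 0.19], [-0.13, -0.36, 0.18], [-0.16, -0.36, 0.17], [-0.18, -0.35, 0.17], [-0.2, -0.34, 0.16], [-0.23, -0.33, 0.15], [-0.25, -0.32, 0.14], [-0.27, -0.3, 0.14], [-0.29, -0.29, 0.13], [-0.31, -0.27, 0.12], [-0.33, -0.25, 0.12], [-0.34, -0.23, 0.11], [-0.36, -0.21, 0.11], [-0.37, -0.19, 0.1], [-0.38, -0.16, 0.1], [-0.39, -0.14, 0.1]]
from [ 0.4858 -0.3111  0.1467] rows 6 rot/row [0.0, 0.0, 0.0]  total deg [0. 0. 0.]
[-0.0, -0.0, 0.3]
```

View pics/rel.png

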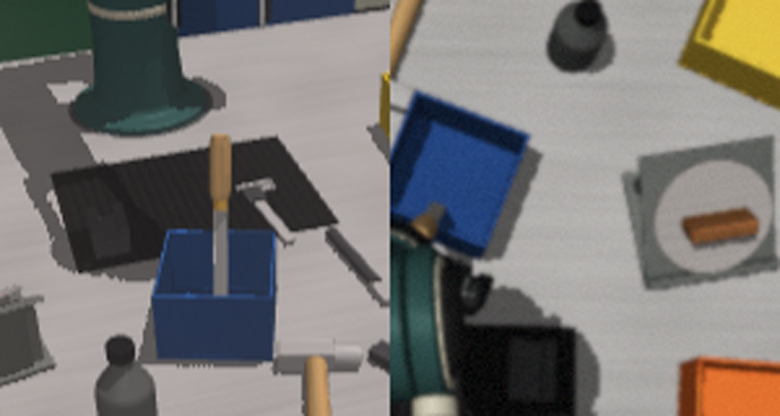

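The file stands blade-down in the blue caddy (handle at scene-crop (221,170), leaning on the rim), and the other tools are undisturbed. On to the cover.

Run:
```python
from h import *
src=open("m.py").read(); exec(src[src.index("s35,c35"):src.index("def blk")])
xv=np.load("fit2.npz")["xv"]; F=covF(xv[3]); g=xv[:3]+F@[0,0,.031]; tcp=g-F[:,2]*.019; pre=tcp+F[:,2]*.09
a=plan(pre+[0,0,.13],-F[:,2],F[:,0],-12)
```

```text
from [0.4645 0.0099 0.2894] rows 12 rot/row [-0.303, -0.02, 0.864]  total deg [-21.8  -1.4  62.2]
[[-0.2, -0.49, 0.09], [-0.25, -0.47, 0.08], [-0.29, -0.45, 0.06], [-0.33, -0.42, 0.05], [-0.36, -0.39, 0.04], [-0.4, -0.36, 0.03], [-0.43, -0.32, 0.02], [-0.46, -0.28, 0.01], [-0.48, -0.24, 0.0], [-0.5, -0.2, -0.0], [-0.51, -0.15, -0.01], [-0.53, -0.1, -0.01]]
```

>>> apply_moves(fingers=[1,1,1,1,1,1,1,1,1,1,1,1], travel=[[-0.2,-0.49,0.09],[-0.25,-0.47,0.08],[-0.29,-0.45,0.06],[-0.33,-0.42,0.05],[-0.36,-0.39,0.04],[-0.4,-0.36,0.03],[-0.43,-0.32,0.02],[-0.46,-0.28,0.01],[-0.48,-0.24,0],[-0.5,-0.2,0],[-0.51,-0.15,-0.01],[-0.53,-0.1,-0.01]], rotation=[[-0.3,-0.02,0.86],[-0.3,-0.02,0.86],[-0.3,-0.02,0.86],[-0.3,-0.02,0.87],[-0.31,-0.02,0.86],[-0.3,-0.02,0.87],[-0.3,-0.02,0.86],[-0.3,-0.02,0.87],[-0.3,-0.02,0.86],[-0.31,-0.02,0.87],[-0.3,-0.02,0.86],[-0.3,-0.02,0.86]])

```text
time: 12.65
tool_pos: [0.4866, -0.3121, 0.2766]
tcp_rot: [1.735, 2.035, 0.646]
wrist_force: [-0.2, -0.1, -0.3]
width: 1.004
grip_force: 0.0
```

Run:
```python
from h import *
src=open("m.py").read(); exec(src[src.index("s35,c35"):src.index("def blk")])
xv=np.load("fit2.npz")["xv"]; F=covF(xv[3]); g=xv[:3]+F@[0,0,.031]; tcp=g-F[:,2]*.019; pre=tcp+F[:,2]*.07
print(read_state()["q"].round(2),tcp)
a=plan(pre,-F[:,2],F[:,0],-6)
b=plan(tcp,-F[:,2],F[:,0],-4,start=(pre,a[1]))
```

```text
[-0.93 -0.16  2.08  0.65  1.01 -1.38] [ 0.53673735 -0.30270681  0.07295786]
from [ 0.4866 -0.3121  0.2766] rows 6 rot/row [0.002, -0.001, -0.008]  total deg [ 0.1 -0.  -0.3]
[0.0, -0.25, 0.42]
from [ 0.4971 -0.3093  0.1303] rows 4 rot/row [0.0, 0.0, 0.0]  total deg [0. 0. 0.]
[0.0, -0.0, 0.35]
```

>>> apply_moves(fingers=[1,1,1,1,1,1,1], travel=[[0,-0.25,0.42],[0,-0.25,0.42],[0,-0.25,0.42],[0,-0.25,0.42],[0,-0.25,0.42],[0,-0.25,0.42],[0,0,0]], rotation=[[0,0,0],[0,0,0],[0,0,0],[0,0,0],[0,0,0],[0,0,0],[0,0,0]])

```text
time: 13.35
tool_pos: [0.4955, -0.3063, 0.1265]
tcp_rot: [1.737, 2.044, 0.647]
wrist_force: [0.4, 0.9, -1.2]
width: 0.998
grip_force: 0.0
```

Run:
```python
from h import *
src=open("m.py").read(); exec(src[src.index("s35,c35"):src.index("def blk")])
xv=np.load("fit2.npz")["xv"]; F=covF(xv[3]); g=xv[:3]+F@[0,0,.031]; tcp=g-F[:,2]*.019
b=plan(tcp,-F[:,2],F[:,0],-4)
c=cam("scene"); im=c["image"].copy(); s=read_state(); z=R.from_rotvec(s["tcp_rot"]).as_matrix()[:,2]; p=np.array(s["tool_pos"])
P=proj(c,[p,p+z*.07])
im=cv2.resize(im,None,fx=5,fy=5,interpolation=cv2.INTER_CUBIC); cv2.line(im,*[tuple(int(v*5+2) for v in q) for q in P],(255,0,0),1)
save(im[170*5:280*5,115*5:245*5],"pics/cpre.png")
```

```text
from [ 0.4955 -0.3063  0.1265] rows 4 rot/row [-0.01, -0.016, -0.01]  total deg [-0.2 -0.4 -0.2]
[-0.02, 0.02, 0.34]
```

View pics/cpre.png

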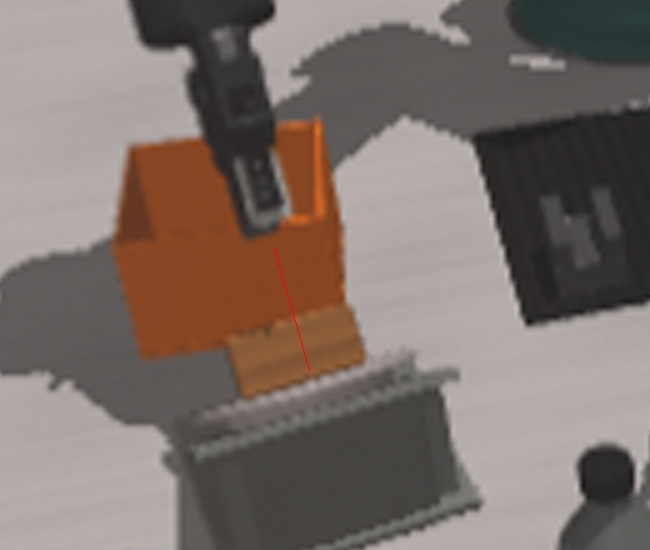

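The picture shows the finger pads in line with the wooden grip (centre about (298,350)), and the projected tool axis meets it within about 2 mm. Descend and grip.

>>> apply_moves(fingers=[1,1,1,1,1,0,0,0,0,0,0,0], travel=[[-0.02,0.02,0.34],[-0.02,0.02,0.34],[-0.02,0.02,0.34],[-0.02,0.02,0.34],[0,0,0],[0,0,0],[0,0,0],[0,0,0],[0,0,0],[0,0,0],[0,0,0],[0,0,0]], rotation=[[0,0,0],[0,0,0],[0,0,0],[0,0,0],[0,0,0],[0,0,0],[0,0,0],[0,0,0],[0,0,0],[0,0,0],[0,0,0],[0,0,0]], newtons=70)

```text
time: 14.6
tool_pos: [0.5401, -0.307, 0.0798]
tcp_rot: [1.727, 2.039, 0.642]
wrist_force: [-6.7, -0.6, 4.1]
width: 0.171
grip_force: 69.3
```

>>> apply_moves(fingers=[0,0,0,0,0,0,0], travel=[[0,0,-0.15],[0,0,-0.25],[0,0,-0.3],[0,0.24,-0.34],[0,0.24,-0.34],[0,0.24,-0.34],[0,0,0]], rotation=[[0,0,0],[0,0,0],[0,0,0],[0,0,0],[0,0,0],[0,0,0],[0,0,0]])

```text
time: 15.3
tool_pos: [0.5226, -0.3121, 0.1759]
tcp_rot: [1.721, 2.034, 0.64]
wrist_force: [-0.3, -0.4, -1.3]
width: 0.17
grip_force: 68.6
```

Run:
```python
from h import *
s=read_state(); M=R.from_rotvec(s["tcp_rot"]).as_matrix(); p=np.array(s["tool_pos"]); print(s["q"].round(2),s["width"],s["grip_force"],M.round(3))
# cover pose: mean axis from images
c=cam("scene"); t=cam("top")
im=[c["image"].copy(),t["image"].copy()]; out=[]
src=open("m.py").read(); exec(src[src.index("s35,c35"):src.index("def blk")])
F=np.c_[M[:,1],M[:,0],-M[:,2]]
for k,(cc,i) in enumerate(zip((c,t),im)):
    i=cv2.resize(i,None,fx=4,fy=4,interpolation=cv2.INTER_CUBIC)
    for off,col in((.031,(255,0,255)),(.035,(255,255,0))):
        o=p+.0-M[:,2]*.019-F[:,2]*off
        cv2.polylines(i,[(4*proj(cc,circ(.062,0)@F.T+o)+2).astype(np.int32)],True,col,1)
    u=proj(cc,p)[0]; x,y=int(u[0]*4)-190,int(u[1]*4)-190; out.append(i[max(y,0):max(y,0)+380,max(x,0):max(x,0)+380])
save(np.hstack(out),"pics/clift.png")
y=lambda a:[np.sin(np.radians(a)),-np.cos(np.radians(a)),0]
a=plan([.50,-.15,.28],[0,0,-1],y(95),-8)
xc=np.load("fit2.npz")["xc"]
b=plan([xc[0],xc[1],.20],[0,0,-1],y(140),-12,start=a)
```

```text
[-0.87 -0.01  2.15  0.75  0.8  -1.51] 0.1698328962617871 68.57026934623718 [[-0.163  0.804  0.572]
 [ 0.987  0.138  0.087]
 [-0.009  0.579 -0.816]]
from [ 0.521  -0.3102  0.1717] rows 8 rot/row [0.732, -0.024, 0.091]  total deg [35.1 -1.2  4.3]
[[0.4, 0.17, -0.21], [0.4, 0.15, -0.23], [0.4, 0.13, -0.24], [0.4, 0.1, -0.25], [0.41, 0.08, -0.26], [0.41, 0.06, -0.26], [0.4, 0.03, -0.27], [0.4, 0.01, -0.27]]
from [ 0.5  -0.15  0.28] rows 12 rot/row [0.0, 0.0, -0.625]  total deg [  0.   0. -45.]
[[0.8, 0.04, 0.13], [0.79, 0.09, 0.13], [0.79, 0.15, 0.13], [0.78, 0.2, 0.13], [0.76, 0.25, 0.13], [0.74, 0.3, 0.13], [0.72, 0.35, 0.13], [0.7, 0.39, 0.13], [0.67, 0.44, 0.13], [0.64, 0.48, 0.13], [0.61, 0.52, 0.13], [0.57, 0.56, 0.13]]
```

View pics/clift.png

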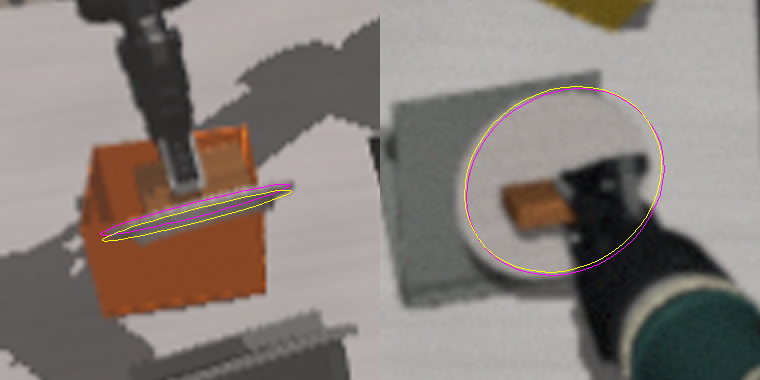

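The cover is held cleanly by its grip, clear of the stand, with the yellow outline (grip 35 mm above the underside) on its rim. I'll level it, carry it high past the file, then measure its offset over the canister numerically.

>>> apply_moves(fingers=[0,0,0,0,0,0,0,0], travel=[[0.4,0.17,-0.21],[0.4,0.15,-0.23],[0.4,0.13,-0.24],[0.4,0.1,-0.25],[0.41,0.08,-0.26],[0.41,0.06,-0.26],[0.4,0.03,-0.27],[0.4,0.01,-0.27]], rotation=[[0.73,-0.02,0.09],[0.73,-0.02,0.09],[0.73,-0.02,0.09],[0.73,-0.03,0.09],[0.73,-0.02,0.09],[0.74,-0.02,0.09],[0.73,-0.03,0.09],[0.73,-0.02,0.09]])

```text
time: 16.2
tool_pos: [0.4998, -0.1492, 0.2788]
tcp_rot: [-2.117, -2.312, 0.002]
wrist_force: [0.7, -0.0, -2.3]
width: 0.171
grip_force: 68.9
```

Run:
```python
from h import *
print(read_state()["q"].round(2),read_state()["tool_pos"])
y=lambda a:[np.sin(np.radians(a)),-np.cos(np.radians(a)),0]
xc=np.load("fit2.npz")["xc"]
b=plan([xc[0],xc[1],.28],[0,0,-1],y(120),-12)
```

```text
[-0.34 -0.05  1.86  0.    1.34 -0.43] [ 0.49981991 -0.1492438   0.27884499]
from [ 0.4998 -0.1492  0.2788] rows 12 rot/row [-0.004, -0.004, -0.347]  total deg [ -0.3  -0.3 -25. ]
[[0.8, 0.04, 0.0], [0.8, 0.07, 0.0], [0.79, 0.1, 0.0], [0.79, 0.13, 0.0], [0.78, 0.16, -0.0], [0.78, 0.19, -0.0], [0.77, 0.21, -0.0], [0.76, 0.24, -0.0], [0.75, 0.27, -0.0], [0.74, 0.3, -0.0], [0.73, 0.32, -0.0], [0.72, 0.35, -0.0]]
```

>>> apply_moves(fingers=[0,0,0,0,0,0,0,0,0,0,0,0], travel=[[0.8,0.04,0],[0.8,0.07,0],[0.79,0.1,0],[0.79,0.13,0],[0.78,0.16,0],[0.78,0.19,0],[0.77,0.21,0],[0.76,0.24,0],[0.75,0.27,0],[0.74,0.3,0],[0.73,0.32,0],[0.72,0.35,0]], rotation=[[0,0,-0.35],[0,0,-0.35],[0,0,-0.35],[0,0,-0.35],[0,0,-0.35],[0,0,-0.35],[0,0,-0.35],[0,0,-0.35],[0,0,-0.35],[0,0,-0.35],[0,0,-0.35],[0,0,-0.35]])

```text
time: 17.4
tool_pos: [0.4819, 0.3298, 0.279]
tcp_rot: [-1.56, -2.722, 0.001]
wrist_force: [1.5, -0.6, -3.0]
width: 0.171
grip_force: 69.1
```

>>> apply_moves(fingers=[0,0,0,0,0], travel=[[0,0,0.5],[0,0,0.6],[0,0,0.6],[0,0,0.5],[0,0,0]], rotation=[[0,0,0],[0,0,0],[0,0,0],[0,0,0],[0,0,0]])

```text
time: 17.9
tool_pos: [0.4789, 0.3264, 0.1644]
tcp_rot: [-1.56, -2.717, 0.014]
wrist_force: [-1.0, -0.4, -4.1]
width: 0.177
grip_force: 69.0
```

```bash
cat > m3.py <<'E'
from h import *
s=read_state(); p=np.array(s["tool_pos"]); M=R.from_rotvec(s["tcp_rot"]).as_matrix()
print("tcp",p.round(4),"z",M[:,2].round(4),"xaz",np.degrees(np.arctan2(M[1,0],M[0,0])).round(1),s["q"].round(2),s["wrist_force"].round(1))
cs={n:cam(n) for n in("scene","top")}; Z=np.zeros((420,560),bool)
uc={n:proj(cs[n],p-[0,0,.016])[0] for n in cs}
ma={n:pick(n,"cover",uc[n]) for n in cs}; mc={n:pick(n,"canister",proj(cs[n],[.4837,.3297,.05])[0]) for n in cs}
for n in cs: print(n,"cover",None if ma[n] is None else (ma[n].sum(),cv2.boundingRect(ma[n].astype(np.uint8))),"can",None if mc[n] is None else (mc[n].sum(),cv2.boundingRect(mc[n].astype(np.uint8))),uc[n].round(1))
np.savez("m3.npz",**{k+n:m for k,d in(("a",ma),("c",mc)) for n,m in d.items() if m is not None})
def disc(x): return np.r_[circ(.062,0),circ(.062,.005),circ(.047,-.01)]+x
# edge: canister fit from scene
if mc["scene"] is not None:
    o=[(cs["scene"],mc["scene"],ma["scene"] if ma["scene"] is not None else Z)]
    print("canister(scene)",fit(o,lambda x:np.r_[circ(.054,0),circ(.054,.1)]+[*x,0],[.4837,.3297],[.008,.008]))
ex=lambda m:m
if ma["scene"] is not None: 
    print("cover scene-only, z from tcp",[ (z,fit([(cs["scene"],ma["scene"],Z)],lambda x:np.r_[disc(np.r_[x,p[2]-z]),np.array([[i*.035,0,.041]for i in(-1,1)])@np.c_[M[:,0],M[:,1],[0,0,1]].T+np.r_[x,p[2]-z]],p[:2],[.006,.006])) for z in(.012,.016,.02)])
E
python3 m3.py
```

```text
tcp [0.4789 0.3264 0.1644] z [-0.0117 -0.0033 -0.9999] xaz 120.3 [0.55 0.14 1.88 0.   1.13 0.02] [-1.  -0.4 -4.1]
scene cover (np.int64(636), (353, 163, 41, 22)) can (np.int64(1278), (354, 182, 37, 42)) [372.9 174.9]
top cover (np.int64(725), (128, 200, 50, 42)) can None [155.9 224.6]
canister(scene) (array([0.47651575, 0.33186273]), np.float64(0.04150396737866846))
cover scene-only, z from tcp [(0.012, (array([0.48431559, 0.32121361]), np.float64(0.19953883019607255))), (0.016, (array([0.47640812, 0.32625604]), np.float64(0.19494065764337676))), (0.02, (array([0.46948804, 0.33020721]), np.float64(0.19051726793801427)))]
```

```bash
cat > m4.py <<'E'
from h import *
from scipy.optimize import least_squares
from scipy.ndimage import map_coordinates, gaussian_filter
def edges(c,P,C,w=5,keep=None):
    """sub-pixel strongest edge along the outward normal of the projected curve P"""
    g=gaussian_filter(c["image"].astype(float),(0.8,0.8,0)); uv=proj(c,P); ctr=proj(c,C)[0]
    tn=np.roll(uv,-1,0)-np.roll(uv,1,0); nn=np.c_[tn[:,1],-tn[:,0]]; nn/=np.linalg.norm(nn,axis=1,keepdims=True)
    nn*=np.sign(((uv-ctr)*nn).sum(1,keepdims=True)); r=np.arange(-w,w+.01,.25); out=[]
    for u,n in zip(uv,nn):
        q=u+r[:,None]*n; pr=np.stack([map_coordinates(g[...,k],[q[:,1],q[:,0]],order=1) for k in range(3)],1)
        gr=np.abs(np.gradient(pr,axis=0)).sum(1)*4; i=gr.argmax(); out.append((r[i],gr[i]))
    o=np.array(out); return uv,nn,o[:,0],o[:,1]
def cfit(c,r,z,x0,sel,it=6,w=5):
    x=np.array(x0,float)
    for k in range(it):
        P=circ(r,0)+[*x,z]; uv,nn,e,gs=edges(c,P,[*x,z],max(w-k,2.5)); s=sel(P-[*x,z])&(gs>np.median(gs)*.4)
        f=lambda d:((proj(c,P+[*d,0])-uv)*nn).sum(1)[s]-e[s]
        R_=least_squares(f,[0,0],loss="soft_l1",f_scale=.4); x=x+R_.x
    return x,np.sqrt(np.median(R_.fun**2)),s.sum()
if __name__=="__main__":
    s=read_state(); p=np.array(s["tool_pos"]); cs={n:cam(n) for n in("scene","top")}
    z=p[2]-.016
    az=lambda q:np.arctan2(q[:,1],q[:,0])
    for zz in(z,z+.005): print("top cover z",round(zz,4),cfit(cs["top"],.062,zz,p[:2]+[0,.004],lambda q:(q[:,0]>.0)|(q[:,1]>.02)))
    for zz in(z-.003,z,z+.003): print("scene cover bottom z",round(zz,4),cfit(cs["scene"],.062,zz,p[:2]+[0,.003],lambda q:q[:,0]>-.02))
    for b in(0,): print("canister foot scene",cfit(cs["scene"],.054,0,[.4837,.3297],lambda q:q[:,0]>-.01))
    # side edges of canister at z=.05 (lateral only)
    print("canister mid sides",cfit(cs["scene"],.054,.04,[.4837,.3297],lambda q:np.abs(q[:,1]-0.0)>.048))
    ld=lambda n:None
E
python3 m4.py
```

```text
top cover z 0.1572 (array([0.47697363, 0.33088148]), np.float64(1.2557696261182938), np.int64(22))
top cover z 0.1622 (array([0.47605725, 0.3294577 ]), np.float64(1.1027919644983046), np.int64(22))
scene cover bottom z 0.1542 (array([0.47148806, 0.33400723]), np.float64(0.5903138845358539), np.int64(20))
scene cover bottom z 0.1572 (array([0.47642012, 0.33121002]), np.float64(0.5224736248229561), np.int64(20))
scene cover bottom z 0.1602 (array([0.48240135, 0.32925315]), np.float64(0.7438415275900115), np.int64(20))
canister foot scene (array([0.48551078, 0.32839773]), np.float64(0.2768223669790749), np.int64(24))
canister mid sides (array([0.4771826, 0.3335889]), np.float64(1.4312211642906765), np.int64(14))
```

Run:
```python
from m4 import *
P=[]
for _ in range(4):
    c=cam("scene"); s=read_state(); P.append(np.r_[s["tool_pos"],R.from_rotvec(s["tcp_rot"]).as_matrix()[:,2]])
print(np.array(P).round(4)); p=np.mean(P,0)
ms=[];ks=[]
for _ in range(3):
    c=cam("scene"); t=cam("top")
    ms.append(np.r_[cfit(c,.062,p[2]-.016,[.478,.331],lambda q:q[:,0]>-.02)[0],cfit(t,.062,p[2]-.012,[.478,.331],lambda q:(q[:,0]>0)|(q[:,1]>.02))[0]])
    ks.append(np.r_[cfit(c,.054,0,[.4837,.3297],lambda q:q[:,0]>-.01)[0]])
print(np.round(ms,4)); print(np.round(ks,4))
```

```text
[[ 4.839e-01  3.293e-01  1.726e-01  1.500e-03  4.200e-03 -1.000e+00]
 [ 4.837e-01  3.292e-01  1.724e-01  1.100e-03  4.000e-03 -1.000e+00]
 [ 4.836e-01  3.291e-01  1.720e-01  6.000e-04  3.700e-03 -1.000e+00]
 [ 4.834e-01  3.290e-01  1.718e-01  3.000e-04  3.500e-03 -1.000e+00]]
[[0.4799 0.3309 0.47   0.3258]
 [0.476  0.3299 0.4705 0.3268]
 [0.4765 0.33   0.4729 0.3277]]
[[0.4854 0.3288]
 [0.4845 0.3302]
 [0.4855 0.3286]]
```

Run:
```python
from m4 import *
t=cam("top"); c=cam("scene"); s=read_state(); p=np.array(s["tool_pos"]); M=R.from_rotvec(s["tcp_rot"]).as_matrix(); print(p.round(4),M[:,2].round(4))
C=p-[0,0,.016]
for n,cc,zz in(("top",t,.005),("scene",c,0)):
    P=circ(.062,zz)+C; uv,nn,e,g=edges(cc,P,C,6)
    print(n); print([(int(np.degrees(x)),float(a1),int(g1)) for x,a1,g1 in zip(a,e,g)][::2])
# tops: sample raw gray profile along +x (up), +y (left)
g=t["image"].mean(2)
for ang in(0,45,90,135,300,330):
    q=np.array([[C[0]+r*np.cos(np.radians(ang)),C[1]+r*np.sin(np.radians(ang)),C[2]+.005] for r in np.arange(.04,.081,.003)])
    uv=proj(t,q).round().astype(int); print(ang,[int(g[v,u]) for u,v in uv])
```

```text
[0.4832 0.3289 0.1711] [-7.0e-04  2.9e-03 -1.0e+00]
top
[(0, -1.5, 102), (14, 0.25, 100), (29, -2.5, 3), (45, 3.25, 17), (59, 6.0, 9), (74, -6.0, 3), (90, 6.0, 40), (105, -5.5, 91), (119, -6.0, 40), (135, -5.0, 49), (149, 4.75, 4), (165, 6.0, 70), (180, 5.75, 74), (194, -0.5, 13), (210, 0.5, 5), (224, 0.75, 31), (239, 1.5, 30), (254, 1.75, 36), (270, 1.25, 34), (285, -1.25, 21), (299, -1.25, 62), (315, -2.5, 89), (330, -6.0, 123), (344, -4.25, 45)]
scene
[(0, 3.25, 63), (14, -2.0, 43), (29, 0.25, 41), (45, 0.75, 27), (59, -1.25, 12), (74, 1.5, 2), (90, 2.25, 16), (105, 1.25, 2), (119, 5.5, 18), (135, -4.75, 97), (149, 6.0, 41), (165, 1.25, 15), (180, 1.75, 103), (194, 1.5, 90), (210, 1.25, 66), (224, -0.25, 48), (239, -0.75, 49), (254, -0.75, 46), (270, -0.25, 44), (285, -0.5, 42), (299, -0.75, 32), (315, -6.0, 26), (330, -3.0, 68), (344, -6.0, 30)]
0 [65, 73, 89, 92, 97, 101, 120, 193, 198, 197, 197, 197, 195, 197]
45 [70, 72, 72, 70, 68, 63, 55, 61, 54, 47, 36, 36, 31, 21]
90 [36, 62, 68, 57, 49, 42, 35, 35, 34, 36, 33, 42, 53, 73]
135 [219, 220, 200, 156, 120, 92, 116, 94, 79, 69, 66, 66, 64, 66]
300 [96, 99, 104, 100, 100, 109, 121, 174, 155, 178, 175, 193, 196, 193]
330 [101, 100, 136, 190, 220, 217, 204, 197, 197, 196, 199, 195, 195, 193]
```

>>> apply_moves(fingers=[0,0,0,0,0,0,0,0,0,0,0,0], travel=[[-0.06,0.03,0.1],[0,0,0.2],[0,0,0.2],[0,0,0.15],[0,0,0.1],[0,0,0.05],[0,0,0],[0,0,0],[0,0,0],[0,0,0],[0,0,0],[0,0,0]], rotation=[[0,0,0],[0,0,0],[0,0,0],[0,0,0],[0,0,0],[0,0,0],[0,0,0],[0,0,0],[0,0,0],[0,0,0],[0,0,0],[0,0,0]])

```text
time: 20.1
tool_pos: [0.4861, 0.3272, 0.1314]
tcp_rot: [-1.564, -2.723, -0.004]
wrist_force: [-0.4, -0.1, -2.3]
width: 0.167
grip_force: 69.1
```

Run:
```python
from m4 import *
t=cam("top"); c=cam("scene"); s=read_state(); p=np.array(s["tool_pos"]); M=R.from_rotvec(s["tcp_rot"]).as_matrix(); print(p.round(4),M[:,2].round(4),s["wrist_force"].round(1))
# side extents in scene: horizontal brightness transitions per row across canister and cover
C=p-[0,0,.016]
g=gaussian_filter(c["image"].astype(float).mean(2),.6)
for v in range(170,226,3):
    row=np.abs(np.gradient(g[v])); L=345+row[345:368].argmax(); Rr=380+row[380:405].argmax(); print(v,L,int(row[L]),Rr,int(row[Rr]),"ctr",(L+Rr)/2)
print("pred cover L/R",proj(c,C+[0,-.062,0]),proj(c,C+[0,.062,0]),"can rim",proj(c,[.4845,.3293-.054,.1]),proj(c,[.4845,.3293+.054,.1]))
```

```text
[0.486  0.3272 0.1313] [-4.e-04  3.e-03 -1.e+00] [-0.6  0.5 -2.1]
170 367 28 387 29 ctr 377.0
173 367 14 382 32 ctr 374.5
176 367 44 381 49 ctr 374.0
179 367 44 381 50 ctr 374.0
182 367 27 380 13 ctr 373.5
185 366 11 380 3 ctr 373.0
188 345 6 382 26 ctr 363.5
191 355 6 384 29 ctr 369.5
194 356 35 390 27 ctr 373.0
197 355 36 389 30 ctr 372.0
200 355 35 389 27 ctr 372.0
203 355 34 388 25 ctr 371.5
206 354 36 388 25 ctr 371.0
209 351 14 388 23 ctr 369.5
212 345 27 387 28 ctr 366.0
215 354 2 387 21 ctr 370.5
218 362 2 386 29 ctr 374.0
221 362 1 384 21 ctr 373.0
224 366 1 380 9 ctr 373.0
pred cover L/R [[355.6264693  188.14920393]] [[390.26858032 181.94061417]] can rim [[357.92305694 191.59468831]] [[387.85807769 186.14632852]]
```

>>> apply_moves(fingers=[0,0,0,0,0,0,0], travel=[[0,0,0.04],[0,0,0.04],[0,0,0.04],[0,0,0.04],[0,0,0],[0,0,0],[0,0,0]], rotation=[[0,0,0],[0,0,0],[0,0,0],[0,0,0],[0,0,0],[0,0,0],[0,0,0]])

```text
time: 20.9
tool_pos: [0.4861, 0.3272, 0.1233]
tcp_rot: [-1.564, -2.722, -0.004]
wrist_force: [-0.1, 0.5, -2.4]
width: 0.176
grip_force: 69.1
```

>>> apply_moves(fingers=[0,0,0,0,0,0], travel=[[0,0,0.04],[0,0,0.04],[0,0,0],[0,0,0],[0,0,0],[0,0,0]], rotation=[[0,0,0],[0,0,0],[0,0,0],[0,0,0],[0,0,0],[0,0,0]])

```text
time: 21.5
tool_pos: [0.4864, 0.3271, 0.1192]
tcp_rot: [-1.564, -2.723, -0.004]
wrist_force: [3.6, -1.3, -3.4]
width: 0.174
grip_force: 69.0
```

>>> apply_moves(fingers=[0,0,0,0,0,0], travel=[[-0.03,0.03,0],[0,0,0],[0,0,0.02],[0,0,0],[0,0,0],[0,0,0]], rotation=[[0,0,0],[0,0,0],[0,0,0],[0,0,0],[0,0,0],[0,0,0]])

```text
time: 22.1
tool_pos: [0.4879, 0.3267, 0.1182]
tcp_rot: [-1.564, -2.722, -0.003]
wrist_force: [-0.4, 0.6, -2.3]
width: 0.172
grip_force: 69.1
```

Free again. Continue down in millimetre steps.

>>> apply_moves(fingers=[0,0,0,0,0,0], travel=[[0,0,0.03],[0,0,0.03],[0,0,0],[0,0,0],[0,0,0],[0,0,0]], rotation=[[0,0,0],[0,0,0],[0,0,0],[0,0,0],[0,0,0],[0,0,0]])

```text
time: 22.7
tool_pos: [0.4883, 0.327, 0.1166]
tcp_rot: [-1.564, -2.723, -0.005]
wrist_force: [-3.6, -0.5, 5.5]
width: 0.173
grip_force: 70.3
```

>>> apply_moves(fingers=[0,0,0,0,0,0], travel=[[0.01,-0.02,0],[0,0,0.02],[0,0,0.02],[0,0,0],[0,0,0],[0,0,0]], rotation=[[0,0,0],[0,0,0],[0,0,0],[0,0,0],[0,0,0],[0,0,0]])

```text
time: 23.3
tool_pos: [0.4882, 0.3272, 0.1162]
tcp_rot: [1.564, 2.724, 0.007]
wrist_force: [-3.8, -2.3, 13.5]
width: 0.177
grip_force: 71.5
```

Run:
```python
from m4 import *
c=cam("scene"); s=read_state(); p=np.array(s["tool_pos"]); print(p.round(4),s["wrist_force"].round(1),s["torque"].round(2))
cv2.imwrite("pics/seat.png",c["image"][...,::-1])
# vertical profiles across front of canister: cover edge -> gap? -> wall
g=c["image"].astype(int).mean(2).astype(int)
for u in range(352,396,4): print(u,g[170:206,u].tolist())
for z in(.1,.105,.11): print(z,proj(c,[[p[0]+.062,p[1],z],[p[0]+.054,p[1],z]]).round(1).tolist())
```

```text
[0.4882 0.3272 0.1163] [-2.8 -1.8 12.7] [-0.96  0.4  -0.05]
352 [100, 108, 103, 94, 94, 95, 94, 94, 95, 94, 95, 95, 94, 95, 94, 94, 95, 95, 94, 95, 93, 92, 141, 171, 170, 170, 170, 169, 168, 167, 165, 166, 169, 169, 168, 167]
356 [120, 119, 94, 94, 94, 94, 94, 93, 94, 94, 95, 95, 101, 140, 132, 93, 95, 94, 93, 93, 92, 88, 92, 98, 87, 77, 77, 77, 78, 78, 79, 78, 80, 79, 80, 80]
360 [110, 109, 94, 95, 94, 95, 94, 93, 94, 93, 118, 160, 178, 179, 148, 101, 93, 93, 93, 94, 94, 95, 93, 94, 93, 89, 88, 88, 89, 89, 90, 89, 89, 89, 90, 90]
364 [38, 63, 86, 93, 94, 94, 95, 95, 95, 118, 159, 178, 177, 177, 176, 176, 142, 94, 94, 92, 92, 93, 94, 93, 93, 93, 94, 95, 96, 97, 97, 97, 97, 96, 96, 96]
368 [38, 37, 38, 38, 39, 46, 54, 57, 57, 62, 61, 59, 61, 62, 63, 63, 61, 60, 62, 64, 64, 64, 80, 92, 92, 93, 101, 105, 101, 100, 99, 99, 100, 101, 102, 102]
372 [39, 37, 40, 41, 37, 35, 35, 37, 51, 60, 61, 64, 65, 63, 62, 62, 62, 60, 60, 61, 72, 86, 92, 91, 92, 92, 146, 155, 116, 101, 102, 101, 102, 103, 103, 102]
376 [36, 36, 37, 37, 37, 37, 37, 56, 77, 84, 83, 83, 76, 70, 70, 64, 74, 91, 105, 112, 102
[... 191 characters left out ...]
 97, 102, 102, 102, 102, 102, 103, 104, 103]
384 [135, 72, 37, 36, 36, 40, 90, 147, 172, 174, 173, 175, 178, 176, 175, 175, 175, 177, 177, 177, 177, 176, 177, 177, 178, 150, 145, 139, 101, 100, 101, 101, 101, 100, 100, 100]
388 [37, 36, 48, 95, 149, 172, 171, 172, 175, 175, 174, 172, 171, 173, 177, 176, 176, 176, 177, 177, 177, 177, 178, 177, 176, 163, 125, 97, 98, 98, 101, 106, 108, 110, 118, 129]
392 [150, 173, 172, 173, 172, 171, 171, 174, 176, 175, 174, 173, 173, 172, 171, 170, 172, 175, 176, 177, 176, 173, 167, 150, 154, 170, 171, 172, 173, 172, 170, 170, 169, 167, 169, 170]
0.1 [[382.8, 198.7], [381.5, 197.5]]
0.105 [[383.0, 197.3], [381.7, 196.1]]
0.11 [[383.1, 195.9], [381.8, 194.7]]
```

Vertical stop is firm at z = 0.1163, which matches the seated height for the measured 35 mm grip offset. The earlier lateral contact carried no vertical load, so the spigot is inside the mouth. I ease the press, soften the grip, then release.

>>> apply_moves(fingers=[0,0,0,0,0], travel=[[0,0,0],[0,0,0],[0,0,-0.02],[0,0,0],[0,0,0]], rotation=[[0,0,0],[0,0,0],[0,0,0],[0,0,0],[0,0,0]], newtons=20)

```text
time: 23.85
tool_pos: [0.4881, 0.3271, 0.1164]
tcp_rot: [-1.565, -2.724, -0.007]
wrist_force: [-1.7, -1.8, 10.3]
width: 0.174
grip_force: 70.7
```

>>> apply_moves(fingers=[0.3,0.4,0.5,0.6,0.8,0.8,0.8], travel=[[0,0,0],[0,0,0],[0,0,0],[0,0,0],[0,0,0],[0,0,0],[0,0,0]], rotation=[[0,0,0],[0,0,0],[0,0,0],[0,0,0],[0,0,0],[0,0,0],[0,0,0]])

```text
time: 24.55
tool_pos: [0.4869, 0.3266, 0.1141]
tcp_rot: [-1.564, -2.722, -0.003]
wrist_force: [0.0, -0.4, -0.6]
width: 0.8
grip_force: 0.0
```

>>> apply_moves(fingers=[0.8,0.8,0.8,0.8,0.8,0.8,0.8,0.8,0.8,0.8,0.8], travel=[[0,0,-0.2],[0,0,-0.4],[0,0,-0.6],[0,0,-0.8],[0,-0.4,-0.8],[0,-0.8,-0.5],[0,-0.8,0],[0,-0.6,0],[0,0,0],[0,0,0],[0,0,0]], rotation=[[0,0,0],[0,0,0],[0,0,0],[0,0,0],[0,0,0],[0,0,0],[0,0,0],[0,0,0],[0,0,0],[0,0,0],[0,0,0]])

```text
time: 25.65
tool_pos: [0.3755, 0.2611, 0.2797]
tcp_rot: [-1.564, -2.723, -0.006]
wrist_force: [0.1, 0.3, -0.0]
width: 0.802
grip_force: 0.0
```

Run:
```python
from m4 import *
cs={n:cam(n) for n in("scene","top")}; Z=np.zeros((420,560),bool)
mc=pick("scene","canister",(372,200)); mv=pick("scene","cover",(373,182)); mt=pick("top","cover",(157,226))
print([None if m is None else cv2.boundingRect(m.astype(np.uint8)) for m in(mc,mv,mt)])
print("tip",[(n,[np.round(d["location"],1).tolist() for d in tip_of(n,"cover")[:2]]) for n in cs],"pred rim",[proj(cs[n],[.4845,.3285,.1]).round(1).tolist() for n in cs])
u=((mv if mv is not None else Z)|(mc if mc is not None else Z))
def body(x): # canister + cover at height h with tilt (tx,ty)
    Q=R.from_rotvec([x[3],x[4],0]).as_matrix(); return np.r_[circ(.062,0),circ(.062,.005)]@Q.T+[x[0],x[1],.1+x[2]]
def f2(x): return body(x)
ed=lambda z,cc,sel:cfit(cc,.062,z,[.4845,.3285],sel)
for z in(.100,.105,.110,.115): print(z,"top(top edge)",[np.round(v,4) for v in ed(z,cs["top"],lambda q:q[:,0]>-1)],"scene(back+sides top edge)",[np.round(v,4) for v in ed(z,cs["scene"],lambda q:q[:,0]<.05)])
print("foot",[np.round(v,4) for v in cfit(cs["scene"],.054,0,[.4845,.3285],lambda q:q[:,0]>-.01)])
```

```text
[(355, 194, 34, 30), None, (150, 202, 33, 43)]
tip [('scene', [[375.0, 188.2]]), ('top', [[158.3, 229.3], [398.5, 216.1]])] pred rim [[[372.8, 188.9]], [[159.8, 225.6]]]
0.1 top(top edge) [array([0.4856, 0.3318]), np.float64(0.6941), np.int64(43)] scene(back+sides top edge) [array([0.4799, 0.3336]), np.float64(0.2482), np.int64(26)]
0.105 top(top edge) [array([0.4842, 0.3312]), np.float64(0.5342), np.int64(40)] scene(back+sides top edge) [array([0.488 , 0.3294]), np.float64(0.2461), np.int64(26)]
0.11 top(top edge) [array([0.4831, 0.3303]), np.float64(0.4881), np.int64(39)] scene(back+sides top edge) [array([0.4957, 0.3254]), np.float64(0.2497), np.int64(26)]
0.115 top(top edge) [array([0.4822, 0.3294]), np.float64(0.4944), np.int64(39)] scene(back+sides top edge) [array([0.5038, 0.3213]), np.float64(0.2351), np.int64(26)]
foot [array([0.4976, 0.2976]), np.float64(0.4814), np.int64(21)]
```

Run:
```python
from m4 import *
cs={n:cam(n) for n in("scene","top")}
x=np.array([.485,.3305,.105,0,0.])
C3=lambda x:circ(.062,0)@R.from_rotvec([x[3],x[4],0]).as_matrix().T+x[:3]
for k in range(8):
    L=[]
    for n,sel in(("top",lambda q:q[:,0]>-1),("scene",lambda q:q[:,0]<.05)):
        P=C3(x); uv,nn,e,g=edges(cs[n],P,x[:3],3); L.append((cs[n],uv,nn,e,sel(P-x[:3])&(g>np.median(g)*.4)))
    f=lambda y:np.concatenate([((proj(c,C3(y))-uv)*nn).sum(1)[s]-e[s] for c,uv,nn,e,s in L])
    r=least_squares(f,x,loss="soft_l1",f_scale=.3); x=r.x
J=r.jac; sd=np.sqrt(np.diag(np.linalg.inv(J.T@J)))*np.median(np.abs(r.fun))*1.5
print(x[:3].round(4),np.degrees(x[3:]).round(2),"sd",sd[:3].round(4),np.degrees(sd[3:]).round(2))
```

```text
[0.486  0.3305 0.0983] [-7.22  1.25] sd [0.0011 0.0011 0.0024] [3.   2.15]
```

The optical tilt estimate is too loose (−7° ± 3°), so I check mechanically: shut fingers gently press down on top of the grip, whose seated height is 0.141.

>>> apply_moves(fingers=[0,0,0,0,0,0,0,0,0,0,0,0], travel=[[0.1,0.6,0],[0,0.7,0],[0,0.7,0],[0,0.59,0],[0,0,0.5],[0,0,0.7],[0,0,0.6],[0,0,0.4],[0,0,0.3],[0,0,0],[0,0,0],[0,0,0]], rotation=[[0,0,0],[0,0,0],[0,0,0],[0,0,0],[0,0,0],[0,0,0],[0,0,0],[0,0,0],[0,0,0],[0,0,0],[0,0,0],[0,0,0]])

```text
time: 27.3
tool_pos: [0.4851, 0.3313, 0.1561]
tcp_rot: [-1.565, -2.724, -0.008]
wrist_force: [-0.3, 0.7, 0.1]
width: 0.001
grip_force: 0.0
```

>>> apply_moves(fingers=[0,0,0,0,0,0,0], travel=[[0,0,0.05],[0,0,0.04],[0,0,0.04],[0,0,0.02],[0,0,0],[0,0,0],[0,0,0]], rotation=[[0,0,0],[0,0,0],[0,0,0],[0,0,0],[0,0,0],[0,0,0],[0,0,0]])

```text
time: 28.0
tool_pos: [0.484, 0.3306, 0.1467]
tcp_rot: [-1.564, -2.722, -0.004]
wrist_force: [0.4, -0.0, 1.4]
width: 0.001
grip_force: 0.0
```

>>> apply_moves(fingers=[0,0,0,0,0,0], travel=[[0,0,0.04],[0,0,0.04],[0,0,0],[0,0,0],[0,0,0],[0,0,0]], rotation=[[0,0,0],[0,0,0],[0,0,0],[0,0,0],[0,0,0],[0,0,0]])

```text
time: 28.6
tool_pos: [0.484, 0.3306, 0.1428]
tcp_rot: [-1.564, -2.723, -0.004]
wrist_force: [0.2, 0.6, -0.2]
width: -0.001
grip_force: 0.0
```

>>> apply_moves(fingers=[0,0,0,0,0,0], travel=[[0,0,0.04],[0,0,0.02],[0,0,0],[0,0,0],[0,0,0],[0,0,0]], rotation=[[0,0,0],[0,0,0],[0,0,0],[0,0,0],[0,0,0],[0,0,0]])

```text
time: 29.2
tool_pos: [0.4844, 0.3309, 0.1411]
tcp_rot: [-1.564, -2.723, -0.005]
wrist_force: [-1.6, -0.8, 6.4]
width: 0.001
grip_force: 3.0
```

Contact came at z = 0.1411 with 6 N, which is the fully seated height (0.141). Retreat and do a last check.

>>> apply_moves(fingers=[0,0,0,0,0,0,0,0,0,0,0,0], travel=[[0,0,-0.3],[0,0,-0.6],[0,0,-0.8],[0,0,-0.8],[0,-0.5,-0.5],[0,-0.8,0],[0,-0.8,0],[0,-0.5,0],[0,0,0],[0,0,0],[0,0,0],[0,0,0]], rotation=[[0,0,0],[0,0,0],[0,0,0],[0,0,0],[0,0,0],[0,0,0],[0,0,0],[0,0,0],[0,0,0],[0,0,0],[0,0,0],[0,0,0]])

```text
time: 30.4
tool_pos: [0.3725, 0.2651, 0.2897]
tcp_rot: [-1.564, -2.722, -0.004]
wrist_force: [-0.1, -0.1, 0.1]
width: 0.001
grip_force: 0.0
```

Run:
```python
from m4 import *
cs={n:cam(n) for n in("scene","top")}
for t in("cover_grip","file_grip","caddy"):
    L={n:tip_of(n,t) for n in cs}; print(t,{n:[(np.round(d["location"],1).tolist(),round(d["p"],2)) for d in L[n][:2]] for n in L})
print("pred cover_grip",[proj(cs[n],[.485,.329,.13]).round(1).tolist() for n in cs],"file_grip",[proj(cs[n],[.506,-.006,.157]).round(1).tolist() for n in cs])
s=read_state(); print(s["time"],s["tool_pos"].round(3),s["wrist_force"].round(1))
print(finish_job())
```

```text
cover_grip {'scene': [([374.7, 180.1], 0.89), ([373.8, 189.9], 0.72)], 'top': [([154.0, 226.9], 0.6), ([238.8, 149.6], 0.56)]}
file_grip {'scene': [([273.5, 194.9], 0.77), ([180.8, 263.7], 0.24)], 'top': [([233.2, 223.4], 0.65), ([292.5, 219.5], 0.56)]}
caddy {'scene': [([354.7, 184.3], 0.96), ([160.2, 327.7], 0.82)], 'top': [([421.1, 145.3], 0.95), ([301.0, 203.0], 0.71)]}
pred cover_grip [[[374.0, 180.7]], [[156.8, 223.4]]] file_grip [[[274.7, 194.0]], [[292.8, 216.8]]]
30.8 [0.372 0.265 0.289] [-0.8  0.7  0.1]
the job is handed in; nothing more can be done
None
```

I handed the job in at about 31 s: the file stands blade-down in the blue caddy, leaning on its rim, and the cover is on the upright canister with its grip at the fully seated height (0.141 m, felt by a gentle press); levelness was inferred from that press, since the camera tilt estimate was too loose to confirm it.

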